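Jack a frame tube level

TASK

Fit the loose crank onto the square end of the jack's screw, turning it gently until it drops fully home without pressing hard, then wind the jack up until the drooping bicycle tube lies level. Leave the crank on the screw, let go, and leave the tools around the jig as they are.

Things in the scene. Friction and masses are not known exactly. Their poses are not given: they have to be found in the camera images.
- jig: Fixed grey steel base plate, 150 x 480 x 15 mm. Jack at one end, V-saddle (tube pivot) at the other. Origin on the bench under the jack's vertical screw; y runs from the screw along the plate to the saddle, 340 mm away; z up. Around the screw two guide rods carry a grey top plate (74 x 40 mm) whose top is 182 mm above the bench.
- shaft_seat (a point): On the vertical axis of the jack's screw, top of its round shoulder (30 mm diameter), 200 mm above the bench. Turning the screw clockwise seen from above raises the cradle 12 mm per turn; it turns stiffly (0.15 N m, some 2 N at the crank's grip), stays where it is left, and can go about 20 mm beyond level. The point does not turn with the screw.
- shaft_top (a point): Top centre of the screw's end, 32 mm above shaft_seat: a tapered round pilot 18.4 mm in diameter and 8 mm high (4 mm of it taper) on a steel square 18 mm across flats and 24 mm high. The square's angle is not given and starts anywhere (this point does not turn with the screw); the crank drops onto it at any of four quarter turns, within some 6 degrees.
- cradle (a joint): Height in m of the jack's V cradle above its lowest place, positive up. The cradle reaches out under the tube at 126 mm from the screw axis; at the start it hangs 1 to 9 mm below the tube.
- crank: Loose dark steel crank, 0.35 kg, lying flat on the bench, grip up: square boss (see crank_socket) and a flat bar 22 mm wide, 12 mm thick, underside flush with the boss's, leading along the crank's own +x to an upright round grip (see crank_grip). Origin: centre of the boss's underside; z up.
- crank_socket (a point): Centre of the crank boss's underside: mouth of a square hole 20 mm wide, 36 mm deep, sides along the crank's x and y. The boss is 36 x 36 mm, 46 mm high; its flats face the crank's x and y and it can be held by the two that face y. Fully home this point lies at shaft_seat.
- crank_grip (a point): On the axis of the crank's wooden grip, 42 mm above the crank's underside, 75 mm from the boss's axis: the place to hold for winding. The grip is upright, 24 mm in diameter, spins freely and stands from 15 to 65 mm above the underside.
- tube: Loose steel bicycle tube, 32 mm diameter, 325 mm long, about 0.7 kg, with a shell (40 mm diameter, 68 mm long, crosswise) at its jack end. It lies in the V-saddle and droops about 4 degrees to two wooden blocks under the shell. Origin at tube_pivot. Its axes are not along the tube: z is vertical as it lies drooping at the start.
- tube_pivot (a point): Point on the tube's centre line over the V-saddle, about 125 mm above the bench, where it stays.
- tube_lift (a point): Point on the tube's centre line over the jack's cradle, 215 mm along the tube from tube_pivot; at the start about 16 mm lower than it. The tube is level when both are equally high.
- oil_can: Bystander: grey can, 56 mm in diameter, 110 mm high, standing. Origin at the centre of its underside.
- hub: Bystander: aluminium wheel hub, 56 mm in diameter, 78 mm high, standing on end. Origin at the centre of its underside.
- wrench: Bystander: 180 mm wrench lying flat, beyond the jig.
There are look-alikes about, which are no part of the job. Leave any turquoise look-alike of the crank alone.

How it is judged (in metres and radians):
On the way, in this order (a step that is already met when the one before it is completed fails the run):
1. the crank is fully home on the screw's square, the tube still down (distance between crank_socket and shaft_seat below 0.005 m and angle between crank's own z axis and vertical below 0.06 rad and z of tube_lift in the frame of jig below 0.112 m), for 0.2 s.
2. the tube is being lifted by winding with the crank home (distance between crank_socket and shaft_seat below 0.006 m and z of tube_lift in the frame of jig above 0.116 m), for 0.1 s.
At the end, for the whole second after the job is handed in: The tube rests on the jack's cradle and in its saddle, level: its centre line over the cradle is within 3 mm of the saddle height (125 mm above the bench) and so is the pivot; the crank is home on the square (within 6 mm), everything at rest and let go (z of tube_lift in the frame of jig between 0.122 and 0.128 m and z of tube_pivot in the frame of jig between 0.122 and 0.128 m and distance between crank_socket and shaft_seat below 0.006 m and linear speed of tube below 0.01 m/s and contact force between cradle and tube above 1 N); the robot touches nothing.
It fails at once if the crank is forced against the screw (over 70 N) (contact force between crank and spindle above 70 N).
It fails at once if the robot lifts or pushes the tube itself (contact force between any of the arm, the fingers and tube above 3 N).
It fails at once if the tube is up without the crank on the screw (z of tube_lift in the frame of jig above 0.116 m and distance between crank_socket and shaft_seat above 0.012 m).
It fails at once if a bystander is moved or upset (distance of any of oil_can, hub, wrench from where it was at the start of the episode above 0.03 m or angle between any of oil_can, hub's own z axis and vertical above 0.5 rad).
It also fails if it takes over 72 s, if anything falls off the work surface, if the arm or the gripper's body presses on something with over 40 N, if the wrist force passes 120 N, or if a joint passes its speed limit or range.

ROBOT

A 6-joint arm with a two-finger parallel gripper is mounted at the origin on the work surface. World frame = base frame: x ahead of the robot, y to its left, z up, the work surface at z = 0. Lengths are in m, angles in degrees, forces in N, time in s.
With the tool pointing down it reaches from about 0.35 to 0.775 m from the base axis. Payload 5.5 kg.
Tool frame: the origin (TCP) lies at the very end of the fingers, on their centre line; the grasp point (between the pads) lies 19 mm behind it (bot.grip_point_offset is the z of the grasp point in the tool frame, in m); z points along the fingers, x is the direction in which the jaws open and shut, and the axes are right-handed (so a half turn about z gives the same grasp; the last joint's range is limited). The gripper opens to 85 mm and grips with 20 to 120 N. Pads are 22 mm wide; open, the fingers measure 114 mm over their backs; the gripper's body (76 mm by 85 mm) begins 54 mm behind the grasp point. The pads swing forward as they close: fully open they stand 13 mm farther back than shut.
Start: joints at [63.908, 17.945, 2.641, 74.691, 0, 82.002], TCP at [0.179, 0.547, 0.194] pointing down, gripper open.
Joint ranges: [-158.12, 158.12], [-49.38, 96.58], [-58.88, 72.47], [-126.05, 133.96], [-84.25, 85.87], [-180, 180]. Speed limits (degrees/s): [147.25, 147.25, 180, 180, 180, 180].

INTERFACE

Orientations are given as a 3x3 rotation matrix whose columns are the frame's x, y, z axes.
In Python, from workcell import bot gives the robot as it stands.
- The arm moves only by the tool step_arm, never from a script. Its argument "series" is a list of rows, each a list of 7 numbers: the shift along the tool's x, y, z in m, then the turn, a rotation vector about the tool's x, y, z in degrees, then the opening, from 0 (shut) to 1 (fully open). A call has 1 to 20 rows; each row is the pose to reach, as a shift and turn from the pose commanded when the call began, along the tool's axes at that moment; what a row does not reach only later rows make up. A row lasts 1/12 s, in which the tool goes at most 41.7 mm and 7.16 degrees, less where a joint would pass 70% of its speed; a pose out of reach is approached as far as the arm can. A call with a gripper value outside its range is refused whole. The fingers move at their own pace and stop on an object; "grip_force" is the grip in N (left out, the last holds). Time passes only in rows, so rows that repeat a pose let the fingers close. It gives the time, the measured TCP pose, the force and the opening at its end, in the units of the state.
- bot.read_state(): the state, without advancing time (a new reading comes with each control period).
- bot.camera(name): name is "side" or "top" or "wrist"; returns a dict with "frame" (480x640x3 uint8, red, green, blue), "camera_matrix" (3x3 intrinsics, pixels), "view" (4x4, takes a point from world to camera coordinates). Camera axes: x right, y up, looking along -z (the intrinsics and any distortion apply to the point x, -y, -z); pixel columns grow to the right and rows downward; lengths in m; the calibration is good to about 2 mm. A picture is of the moment at which its call begins. There is no depth.
- bot.finish_job(): hands the job in, once; it reports no verdict.
Trained networks look in a picture, given as the dict that the camera call returned (one of the last four; its "shot" number tells which), for a name from the list of things; names that differ only in an ending like _2 or _b are one class to them, and where a whole thing is asked for, a point or a joint stands for the part that bears it (a point fixed in the world has none). Each returns a list of dicts, best first, with "confidence" (0 to 1); they miss things now and then, are a little off and sometimes report something else, mostly with a low value. They report only what shows in the picture. A call takes as long as a camera call. They do not tell look-alikes from the thing itself.
- bot.search_frame(name, picture): "point" ([x, y, z] in m, in the coordinates of the camera as it stood for that picture, good to about 4 mm: the middle of the surface that is visible of it).
- bot.cut_out(name, picture): "region" (480x640 bool, what is visible of it).
The state is a dict: "t": time; "qpos": joint angles; "qd": joint speeds; "joint_torque": joint torques, N m; "eef_pos": TCP position; "orientation": TCP orientation; "contact_force": force on the tool from outside, world axes, zero at the start; "ft_torque": the same for the moment, N m; "opening": finger opening in m.
Only numpy, scipy, OpenCV 4.12 (cv2) and the standard library are available. Lean on these libraries where they do the work, as an engineer would, in place of code of your own. Each camera call takes 0.05 s, during which the arm holds its last target. There are 200 camera calls.

## Working session

There is one attempt and no reset: what is moved stays moved. The work goes in short steps, Python scripts to look and compute and a tool call to move; the robot and the scene stay as the last step left them, time stands still between calls to the robot, and variables do not carry over. Pictures are saved under pics/ and viewed, about 8 in all and at most 12, crops included, and the job is handed in when it is done.

Besides the shell and the picture viewer there is one more tool, called by a JSON object that holds its "name" and its "arguments". step_arm: Moves the arm, as the interface text tells. Its arguments: {"type":"object","properties":{"series":{"type":"array","items":{"type":"array","items":{"type":"number"}}},"grip_force":{"type":"number"}},"required":["series"]}

```bash
mkdir -p pics; cat > h.py <<'E'
import numpy as np, cv2
from workcell import bot
def cam(n):
    p=bot.camera(n); return p
def c2w(p,x):
    return (np.linalg.inv(p["view"])@np.append(x,1))[:3]
def proj(p,X):
    c=p["view"]@np.append(X,1); c=np.array([c[0],-c[1],-c[2]]); q=p["camera_matrix"]@c; return q[:2]/q[2]
def ray(p,u,v,z):  # world point at height z on pixel ray
    d=np.linalg.inv(p["camera_matrix"])@np.array([u,v,1]); V=np.linalg.inv(p["view"])
    d=V[:3,:3]@np.array([d[0],-d[1],-d[2]]); o=V[:3,3]; return o+d*(z-o[2])/d[2]
def save(p,f,box=None,s=1):
    im=p["frame"][:,:,::-1]
    if box: im=im[box[1]:box[3],box[0]:box[2]]
    cv2.imwrite("pics/"+f,cv2.resize(im,None,fx=s,fy=s,interpolation=cv2.INTER_CUBIC))
E
python3 - <<'E'
from h import *
s=bot.read_state();print(s)
ims=[]
for n in ("top","side"):
    p=cam(n); ims.append(p["frame"]); print(n,np.linalg.inv(p["view"])[:3,3].round(3))
    save(p,n+"0.png",None,1.25)
    for k in ("jig","crank","crank_grip","crank_socket","shaft_top","cradle","tube","oil_can","hub","wrench"):
        for r in bot.search_frame(k,p)[:3]:
            w=c2w(p,r["point"]);print(n,k,round(r["confidence"],2),w.round(3),proj(p,w).round())
E
```

```text
{'t': 0.0, 'qpos': array([6.39096538e+01, 1.79906874e+01, 2.57675117e+00, 7.46905526e+01,
       1.29592791e-03, 8.20024429e+01]), 'qd': array([-0.03897543,  0.07306928,  0.04823061, -0.14250103, -0.10661407,
        0.0181573 ]), 'joint_torque': array([ 5.10592799e-04, -4.80630255e+01,  2.98534030e+01,  1.94238068e-02,
        6.86060787e-06, -4.20471594e-06]), 'eef_pos': array([0.17830594, 0.54604623, 0.19290849]), 'orientation': array([[ 3.10556080e-01,  9.50554704e-01, -8.22342950e-04],
       [ 9.50553350e-01, -3.10557046e-01, -1.62789712e-03],
       [-1.80278967e-03, -2.76127498e-04, -9.99998337e-01]]), 'contact_force': array([-0.05166447, -0.26361392,  0.22587105]), 'ft_torque': array([-0.0562827 ,  0.03461427, -0.00220829]), 'opening': 0.08585928853665001}
top [ 0.414 -0.045  1.292]
top crank 0.8 [ 0.496 -0.302  0.045] [412. 272.]
top crank 0.73 [ 0.359 -0.316  0.048] [420. 324.]
top crank 0.72 [ 0.537 -0.472  0.038] [474. 256.]
top crank_grip 0.96 [ 0.533 -0.477  0.042] [476. 257.]
top crank_grip 0.82 [ 0.34  -0.182  0.046] [369. 332.]
top crank_grip 0.72 [ 0.358 -0.313  0.
[... 806 characters left out ...]
460.]
side crank_grip 0.96 [ 0.55  -0.469  0.051] [366. 454.]
side crank_grip 0.79 [ 0.335 -0.194  0.034] [226. 340.]
side crank_grip 0.68 [ 0.496 -0.313  0.04 ] [316. 379.]
side crank_socket 0.9 [ 0.357 -0.313  0.045] [241. 390.]
side crank_socket 0.89 [ 0.34  -0.198  0.034] [229. 342.]
side crank_socket 0.82 [ 0.547 -0.473  0.051] [365. 457.]
side shaft_top 0.63 [ 0.525 -0.058  0.016] [309. 281.]
side cradle 0.56 [ 0.546 -0.089  0.076] [321. 272.]
side cradle 0.56 [ 0.498 -0.312  0.045] [318. 377.]
side tube 0.83 [0.529 0.142 0.127] [295. 186.]
side oil_can 0.77 [ 0.739 -0.235  0.09 ] [431. 309.]
side hub 0.48 [0.528 0.142 0.13 ] [295. 185.]
side wrench 0.61 [0.775 0.059 0.012] [401. 231.]
```

View pics/top0.png

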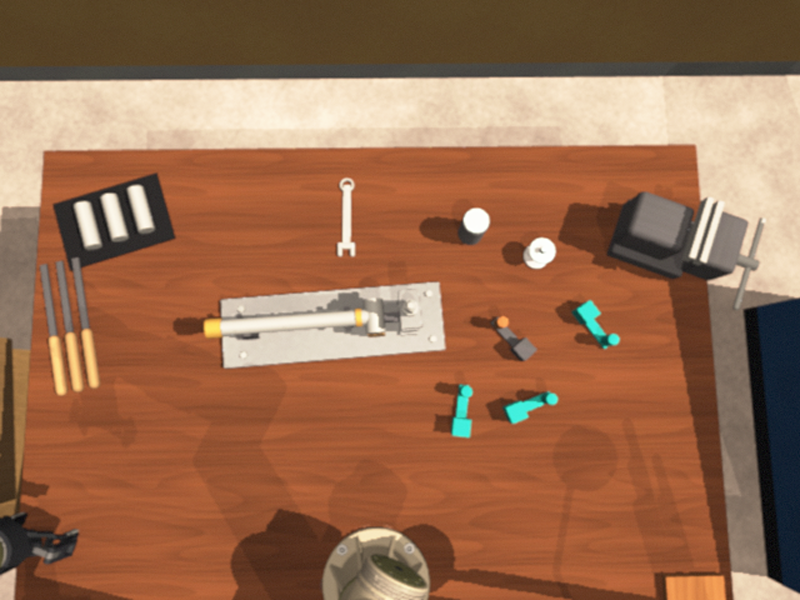

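View pics/side0.png

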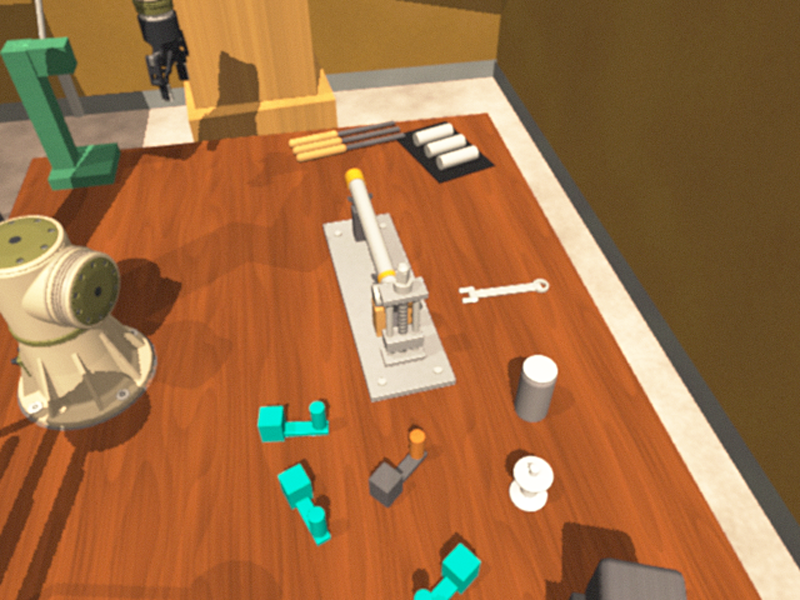

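Crank candidates, in pixels of the 1.25x top view:
- Turquoise cranks at (460,410), (530,408) and (598,325): look-alikes, leave alone.
- Dark boss at (525,347) with an orange grip at (502,322): this fits "dark steel, wooden grip", so it is the one meant.

The screw top shows at about (410,296).

```bash
python3 - <<'E'
from h import *
from scipy.spatial.transform import Rotation as R
t=cam("top"); s=cam("side")
save(t,"crop.png",(300,200,460,320),5)
f=t["frame"].astype(int)
# dark boss/ orange grip
sub=np.zeros(f.shape[:2],bool); sub[240:300,385:440]=1
hsv=cv2.cvtColor(t["frame"],cv2.COLOR_RGB2HSV)
b=ray(t,420,277.5,.046);g=ray(t,402,257.5,.065);sc=ray(t,328,237,.232)
print("boss",b,"grip",g,np.linalg.norm((b-g)[:2]),"screw",sc)
for k in ("jig",'tube'):
    for r in bot.cut_out(k,t)[:1]:
        c,_=cv2.findContours(r["region"].astype(np.uint8),0,2); c=max(c,key=cv2.contourArea); print(k,r["confidence"],cv2.minAreaRect(c))
print("side boss",ray(s,386/1.25,476/1.25,.046),"grip",ray(s,417/1.25,434/1.25,.065),"screw",ray(s,402/1.25,267/1.25,.232))
w=cam("wrist");st=bot.read_state()
T=np.eye(4);T[:3,:3]=st["orientation"];T[:3,3]=st["eef_pos"]
print("cam in tool",(np.linalg.inv(T)@np.linalg.inv(w["view"])).round(3));print(w["camera_matrix"])
E
```

```text
boss [ 0.48127978 -0.32239789  0.046     ] grip [ 0.53340389 -0.27294512  0.065     ] 0.07185053799976844 screw [ 0.56639279 -0.07471646  0.232     ]
jig 0.66 ((264.9818420410156, 259.3785400390625), (54.897857666015625, 176.55543518066406), 85.31410217285156)
side boss [ 0.48058105 -0.31820759  0.046     ] grip [ 0.53708871 -0.26862374  0.065     ] screw [ 0.55092539 -0.07607797  0.232     ]
cam in tool [[ 1.     0.    -0.001  0.   ]
 [-0.    -0.965 -0.264 -0.068]
 [-0.001  0.264 -0.965 -0.18 ]
 [ 0.     0.     0.     1.   ]]
[[355.99911765   0.         319.62344192]
 [  0.         355.99911765 236.92923844]
 [  0.           0.           1.        ]]
```

View pics/crop.png

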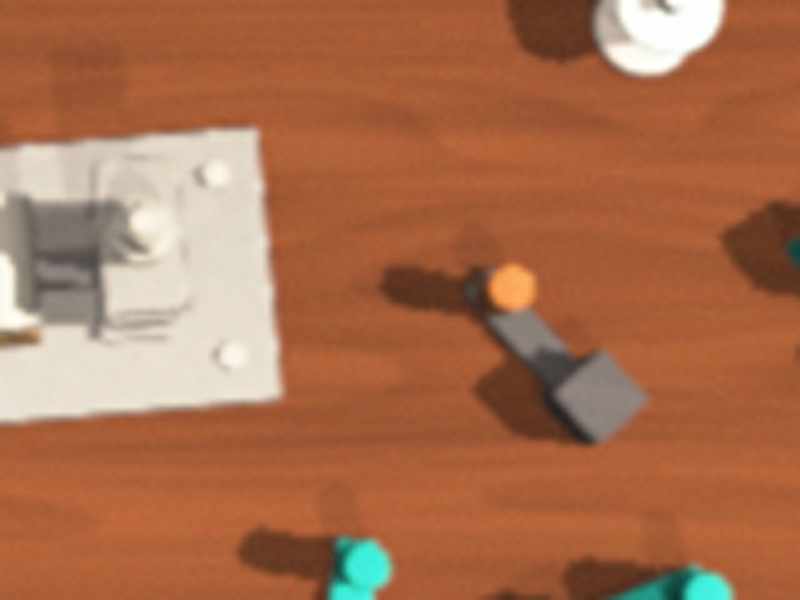

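The crop confirms it: dark boss centred at crop (600,397), orange grip at (511,288), with its x axis at about 43.5° in world. The screw top is at crop (150,228). I'm moving above the crank by way of high waypoints.

{"name": "step_arm", "arguments": {"series": [[-0.03, 0.04, -0.04, 0, 0, 0, 1], [-0.06, 0.08, -0.07, 0, 0, 0, 1], [-0.09, 0.12, -0.107, 0, 0, -5, 1], [-0.254, 0.337, -0.107, 0, 0, -61.5, 1], [-0.254, 0.337, -0.107, 0, 0, -61.5, 1], [-0.254, 0.337, -0.107, 0, 0, -61.5, 1], [-0.254, 0.337, -0.107, 0, 0, -61.5, 1], [-0.254, 0.337, -0.107, 0, 0, -61.5, 1], [-0.254, 0.337, -0.107, 0, 0, -61.5, 1], [-0.254, 0.337, -0.107, 0, 0, -61.5, 1], [-0.628, 0.481, -0.107, 0, 0, -61.5, 1], [-0.628, 0.481, -0.107, 0, 0, -61.5, 1], [-0.628, 0.481, -0.107, 0, 0, -61.5, 1], [-0.628, 0.481, -0.107, 0, 0, -61.5, 1], [-0.628, 0.481, -0.107, 0, 0, -61.5, 1], [-0.628, 0.481, -0.107, 0, 0, -61.5, 1], [-0.628, 0.481, -0.107, 0, 0, -61.5, 1], [-0.628, 0.481, -0.107, 0, 0, -61.5, 1], [-0.628, 0.481, -0.107, 0, 0, -61.5, 1], [-0.628, 0.481, -0.107, 0, 0, -61.5, 1]]}}

```text
t: 3.02
eef_pos: [0.4333, -0.1452, 0.3003]
orientation: [[-0.687, 0.727, 0.001], [0.727, 0.687, -0.0], [-0.001, 0.001, -1.0]]
contact_force: [1.0, 0.3, -0.3]
opening: 0.0855
```

{"name": "step_arm", "arguments": {"series": [[-0.16, -0.085, 0.15, 0, 0, 0, 1], [-0.16, -0.085, 0.15, 0, 0, 0, 1], [-0.16, -0.085, 0.15, 0, 0, 0, 1], [-0.16, -0.085, 0.15, 0, 0, 0, 1], [-0.16, -0.085, 0.15, 0, 0, 0, 1], [-0.16, -0.085, 0.15, 0, 0, 0, 1], [-0.16, -0.085, 0.15, 0, 0, 0, 1], [-0.16, -0.085, 0.15, 0, 0, 0, 1]]}}

```text
t: 3.68
eef_pos: [0.4807, -0.3179, 0.1481]
orientation: [[-0.686, 0.728, -0.003], [0.728, 0.686, 0.003], [0.004, -0.0, -1.0]]
contact_force: [-0.1, 0.0, -0.2]
opening: 0.0855
```

```bash
python3 - <<'E'
from h import *
w=cam("wrist");st=bot.read_state();print(st["eef_pos"],st["contact_force"]);save(w,"w1.png")
g=cv2.cvtColor(w["frame"],cv2.COLOR_RGB2GRAY)
print([ (proj(w,[.481,-.32,.046])).round()])
for k in ("crank",):
    for r in bot.cut_out(k,w)[:2]:
        print(r["confidence"],r["region"].sum())
E
```

```text
[ 0.48124813 -0.31747213  0.14950682] [ 0.12056923  0.09736402 -0.07314444]
[array([315., 223.])]
0.92 4408
0.92 7740
```

View pics/w1.png

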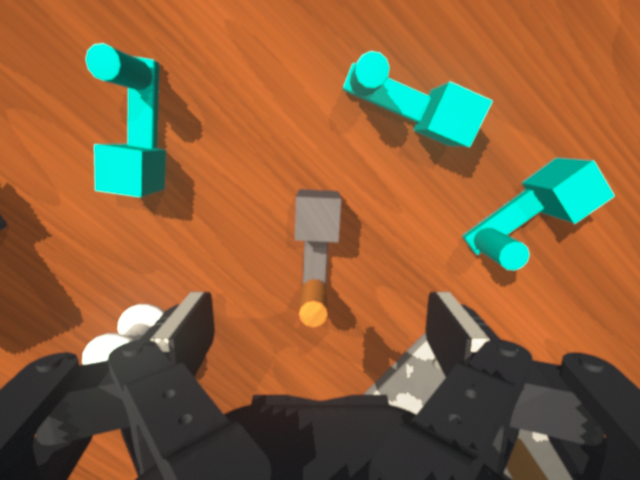

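```bash
python3 - <<'E'
from h import *
w=cam("wrist");st=bot.read_state();R=st["orientation"];p=st["eef_pos"]
print(np.linalg.inv(w["view"])[:3,3]-p, p)
C=[ray(w,*q,.046) for q in [(297,194.5),(341.5,195),(340,242.5),(295,240.5)]]
b=np.mean(C,0);g=ray(w,313,314,.065)
print("boss",b,"grip",g,np.linalg.norm((g-b)[:2]),"ang",np.degrees(np.arctan2(*(g-b)[[1,0]])))
for i in range(4):
    e=C[(i+1)%4]-C[i];print(np.linalg.norm(e)*1e3,np.degrees(np.arctan2(e[1],e[0]))%90)
print("shift tool",R.T@(b-p), "theta",np.degrees(np.arctan2(R[1,0],R[0,0])))
c=[((w["frame"][218,250:380]).sum(1)<420)];x=250+np.where(c[0])[0];print(x.min(),x.max(), ray(w,x.min(),218,.046),ray(w,x.max(),218,.046))
E
```

```text
[-0.0499972  -0.04566805  0.17929582] [ 0.48199812 -0.31716422  0.15110634]
boss [ 0.47802858 -0.32022114  0.046     ] grip [ 0.53634316 -0.27116025  0.065     ] 0.07620735171606421 ang 40.07438149885263
35.71050687244548 42.76220667000763
39.71957698924022 42.55270694999655
37.4571052617779 40.750624286259104
38.44994939908278 39.976414068149666
shift tool [ 0.00064123 -0.005026    0.10510363] theta 133.4465598064436
250 379 [ 0.51605783 -0.36108859  0.046     ] [ 0.44367098 -0.28455306  0.046     ]
```

{"name": "step_arm", "arguments": {"series": [[0.0005, -0.005, 0.04, 0, 0, 2.4, 1], [0.0005, -0.005, 0.08, 0, 0, 2.4, 1], [0.0005, -0.005, 0.11, 0, 0, 2.4, 1], [0.0005, -0.005, 0.133, 0, 0, 2.4, 1], [0.0005, -0.005, 0.133, 0, 0, 2.4, 1], [0.0005, -0.005, 0.133, 0, 0, 2.4, 0], [0.0005, -0.005, 0.133, 0, 0, 2.4, 0], [0.0005, -0.005, 0.133, 0, 0, 2.4, 0], [0.0005, -0.005, 0.133, 0, 0, 2.4, 0], [0.0005, -0.005, 0.133, 0, 0, 2.4, 0], [0.0005, -0.005, 0.133, 0, 0, 2.4, 0], [0.0005, -0.005, 0.133, 0, 0, 2.4, 0]], "grip_force": 40}}

```text
t: 4.83
eef_pos: [0.478, -0.321, 0.0174]
orientation: [[-0.656, 0.755, 0.001], [0.755, 0.656, -0.001], [-0.001, 0.0, -1.0]]
contact_force: [0.3, 0.5, 0.1]
opening: 0.0006
```

```bash
python3 - <<'E'
from h import *
w=cam("wrist");s=cam("side");print(bot.read_state()["opening"])
a=cv2.resize(w["frame"],(400,300));b=cv2.resize(s["frame"][300:480,200:440],(400,300));t=cam("top")["frame"]; c=cv2.resize(t[240:330,360:480],(400,300))
cv2.imwrite("pics/g1.png",np.hstack([a,b])[:,:,::-1])
E
```

```text
-1.7197249380116693e-05
```

View pics/g1.png

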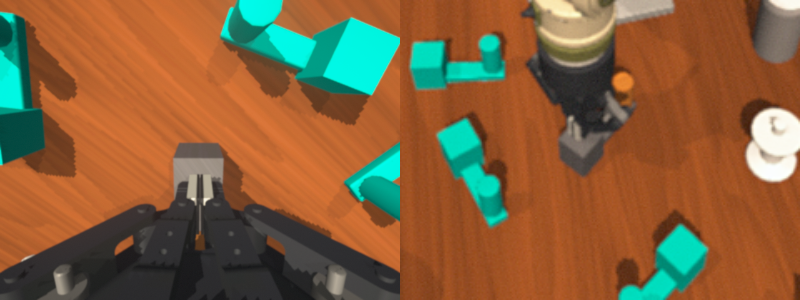

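```bash
python3 - <<'E'
from h import *
w=cam("wrist")["frame"];s=cam("side")["frame"]
a=cv2.resize(w[200:400,240:400],(400,500),interpolation=2);b=cv2.resize(s[330:420,270:342],(400,500),interpolation=2)
cv2.imwrite("pics/g2.png",np.hstack([a,b])[:,:,::-1]);print(bot.read_state()["contact_force"])
E
```

```text
[-0.96450152 -0.38265268  0.9686216 ]
```

View pics/g2.png

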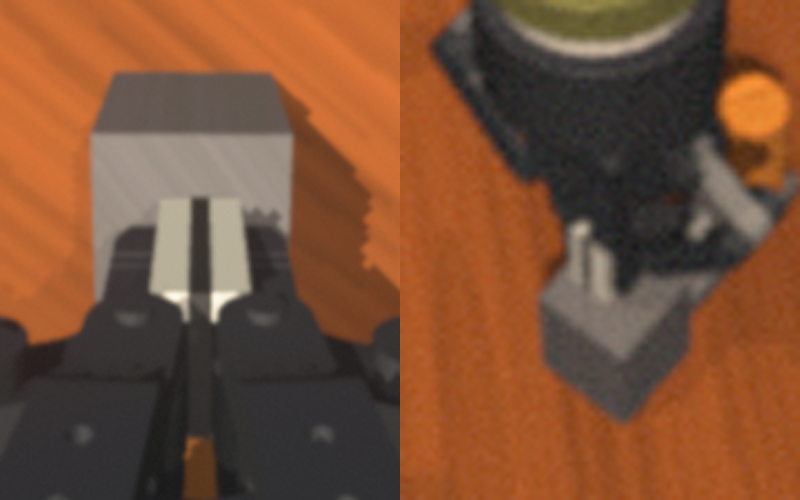

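The fingers shut fully (opening 0), yet the pictures show them overlapping the boss: the pads appear to sink into its top face, at wrist pixel (320,280). That can't be right, so I'm opening and closing once more in stages to see whether there is any contact.

{"name": "step_arm", "arguments": {"series": [[0, 0, 0, 0, 0, 0, 1], [0, 0, 0, 0, 0, 0, 1], [0, 0, 0, 0, 0, 0, 1], [0, 0, 0, 0, 0, 0, 1], [0, 0, 0, 0, 0, 0, 1], [0, 0, 0, 0, 0, 0, 1], [0, 0, 0, 0, 0, 0, 1]]}}

```text
t: 5.67
eef_pos: [0.4777, -0.3208, 0.0169]
orientation: [[-0.656, 0.755, 0.0], [0.755, 0.656, 0.0], [0.0, 0.0, -1.0]]
contact_force: [0.7, 0.5, -0.1]
opening: 0.0833
```

{"name": "step_arm", "arguments": {"series": [[0, 0, 0, 0, 0, 0, 0.3], [0, 0, 0, 0, 0, 0, 0.3], [0, 0, 0, 0, 0, 0, 0.3], [0, 0, 0, 0, 0, 0, 0.3], [0, 0, 0, 0, 0, 0, 0.3], [0, 0, 0, 0, 0, 0, 0.3]], "grip_force": 40}}

```text
t: 6.17
eef_pos: [0.4777, -0.3207, 0.0168]
orientation: [[-0.656, 0.755, -0.0], [0.755, 0.656, 0.0], [0.0, 0.0, -1.0]]
contact_force: [-0.6, 0.8, -0.3]
opening: 0.0258
```

```bash
python3 - <<'E'
from h import *
s=bot.read_state();print(s["opening"],s["contact_force"],s["eef_pos"])
w=cam("wrist");c=w["frame"]
s2=cam("side")["frame"]
a=cv2.resize(c[180:420,220:420],(400,480),interpolation=2);b=cv2.resize(s2[330:420,270:345],(400,480),interpolation=2)
cv2.imwrite("pics/g3.png",np.hstack([a,b])[:,:,::-1])
E
```

```text
0.025833556197562627 [-0.61550305  0.7771017  -0.28669393] [ 0.47767172 -0.32074067  0.01682661]
```

View pics/g3.png

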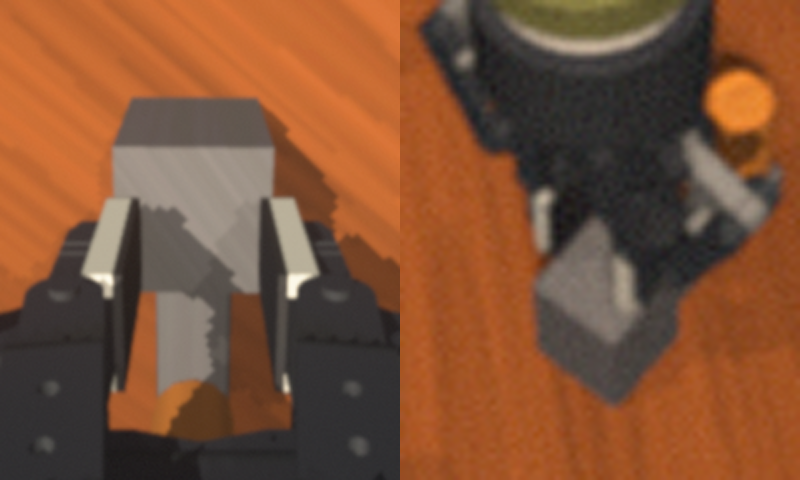

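```bash
python3 - <<'E'
from h import *
st=bot.read_state();R=st["orientation"];p=st["eef_pos"]
s=cam("side");w=cam("wrist")
print("offset",bot.grip_point_offset)
for dz in (0,-.013,-.02,-.03,-.04,-.05):
  for sx in (-1,1):
    X=p+R@np.array([sx*.016,-.011,dz]); 
    q=proj(s,X);r=proj(w,X)
    print(dz,sx,"side crop",((q-[270,330])*[400/75,480/90]+[400,0]).round(),"wrist crop",((r-[220,180])*2).round())
E
```

```text
offset -0.0187
0 -1 side crop [617. 371.] wrist crop [134. 139.]
0 1 side crop [547. 318.] wrist crop [255. 139.]
-0.013 -1 side crop [617. 352.] wrist crop [130. 155.]
-0.013 1 side crop [545. 299.] wrist crop [259. 155.]
-0.02 -1 side crop [616. 342.] wrist crop [127. 164.]
-0.02 1 side crop [545. 289.] wrist crop [262. 164.]
-0.03 -1 side crop [616. 328.] wrist crop [122. 179.]
-0.03 1 side crop [544. 274.] wrist crop [265. 179.]
-0.04 -1 side crop [615. 313.] wrist crop [118. 196.]
-0.04 1 side crop [543. 259.] wrist crop [270. 196.]
-0.05 -1 side crop [615. 298.] wrist crop [112. 215.]
-0.05 1 side crop [541. 244.] wrist crop [275. 215.]
```

Both cameras agree: the real fingertips are about 40 mm behind the reported TCP (seen at wrist crop y=198 and side crop (630,310), which match dz = -0.04). The fingers simply closed above the boss without touching it. I'll work with a 40 mm tip correction, so I'm opening, going 37 mm lower, and watching the force.

{"name": "step_arm", "arguments": {"series": [[0, 0, 0, 0, 0, 0, 1], [0, 0, 0, 0, 0, 0, 1], [0, 0, 0, 0, 0, 0, 1], [0, 0, 0, 0, 0, 0, 1], [0, 0, 0, 0, 0, 0, 1], [0, 0, 0.01, 0, 0, 0, 1], [0, 0, 0.02, 0, 0, 0, 1], [0, 0, 0.025, 0, 0, 0, 1], [0, 0, 0.025, 0, 0, 0, 1]]}}

```text
t: 7.12
eef_pos: [0.4762, -0.3195, -0.0105]
orientation: [[-0.656, 0.755, -0.003], [0.755, 0.656, 0.003], [0.004, -0.0, -1.0]]
contact_force: [-0.2, -0.2, 0.7]
opening: 0.0854
```

{"name": "step_arm", "arguments": {"series": [[0, 0, 0.006, 0, 0, 0, 1], [0, 0, 0.012, 0, 0, 0, 1], [0, 0, 0.012, 0, 0, 0, 0], [0, 0, 0.012, 0, 0, 0, 0], [0, 0, 0.012, 0, 0, 0, 0], [0, 0, 0.012, 0, 0, 0, 0], [0, 0, 0.012, 0, 0, 0, 0], [0, 0, 0.012, 0, 0, 0, 0]], "grip_force": 40}}

```text
t: 7.78
eef_pos: [0.4783, -0.3213, -0.0195]
orientation: [[-0.656, 0.755, 0.001], [0.755, 0.656, -0.001], [-0.002, 0.0, -1.0]]
contact_force: [0.9, -0.7, 2.2]
opening: 0.0353
```

Gripped: opening is 35 mm on the 36 mm boss. I'm lifting straight up, then I'll work out the screw's position.

{"name": "step_arm", "arguments": {"series": [[0, 0, -0.02, 0, 0, 0, 0], [0, 0, -0.06, 0, 0, 0, 0], [0, 0, -0.1, 0, 0, 0, 0], [0, 0, -0.14, 0, 0, 0, 0], [0, 0, -0.18, 0, 0, 0, 0], [0, 0, -0.22, 0, 0, 0, 0], [0, 0, -0.26, 0, 0, 0, 0], [0, 0, -0.3, 0, 0, 0, 0], [0, 0, -0.3, 0, 0, 0, 0], [0, 0, -0.3, 0, 0, 0, 0]]}}

```text
t: 8.62
eef_pos: [0.4786, -0.3216, 0.2821]
orientation: [[-0.656, 0.755, 0.003], [0.755, 0.656, -0.003], [-0.005, 0.001, -1.0]]
contact_force: [0.4, -0.3, -4.9]
opening: 0.0353
```

```bash
python3 - <<'E'
from h import *
s=bot.read_state();R=s["orientation"];p=s["eef_pos"];print(p,s["opening"],s["contact_force"])
t=cam("top");sd=cam("side")
a=ray(t,330,245.2,.232);b=ray(sd,402/1.25,267/1.25,.232);print(a,b)
for n,q in (("top",t),("side",sd)):
  for r in bot.search_frame("shaft_top",q)[:3]:
    x=c2w(q,r["point"]);print(n,r["confidence"],x,proj(q,x))
x=(a+b)/2; tgt=x+R@np.array([0,.06,0]); tgt[2]=p[2]
print("tgt",tgt,"shift",R.T@(tgt-p))
E
```

```text
[ 0.47859354 -0.32159956  0.2820782 ] 0.03529266825842846 [ 0.37384257 -0.2608033  -4.9118054 ]
[ 0.54750599 -0.07895062  0.232     ] [ 0.55092539 -0.07607797  0.232     ]
top 0.89 [0.52236584 0.07874717 0.01147682] [269.93069232 265.23427156]
side 0.78 [ 0.56533742 -0.10668356  0.01880872] [330.89230063 293.98126072]
tgt [ 0.59449079 -0.03814217  0.2820782 ] shift [ 0.13783995  0.27345966 -0.00047773]
```

{"name": "step_arm", "arguments": {"series": [[0.014, 0.027, 0, 0, 0, 0, 0], [0.028, 0.055, 0, 0, 0, 0, 0], [0.042, 0.082, 0, 0, 0, 0, 0], [0.056, 0.109, 0, 0, 0, 0, 0], [0.07, 0.137, 0, 0, 0, 0, 0], [0.084, 0.164, 0, 0, 0, 0, 0], [0.098, 0.191, 0, 0, 0, 0, 0], [0.112, 0.218, 0, 0, 0, 0, 0], [0.125, 0.246, 0, 0, 0, 0, 0], [0.138, 0.273, 0, 0, 0, 0, 0], [0.138, 0.273, 0, 0, 0, 0, 0], [0.138, 0.273, 0, 0, 0, 0, 0]]}}

```text
t: 9.82
eef_pos: [0.5925, -0.0357, 0.2774]
orientation: [[-0.659, 0.752, -0.004], [0.752, 0.659, 0.001], [0.003, -0.003, -1.0]]
contact_force: [-0.5, -1.0, -4.3]
opening: 0.0351
```

```bash
python3 - <<'E'
from h import *
s=bot.read_state();print(s["eef_pos"],s["opening"],s["contact_force"])
w=cam("wrist");q=proj(w,[.549,-.0775,.232]);print(q)
save(w,"s1.png",(200,80,440,270),3.2)
cv2.imwrite("s1_full.png",w["frame"][:,:,::-1])
E
```

```text
[ 0.59250361 -0.03567984  0.27742726] 0.03510324893075471 [-0.50334242 -0.99392812 -4.27118713]
[312.75741793 151.24546029]
```

View pics/s1.png

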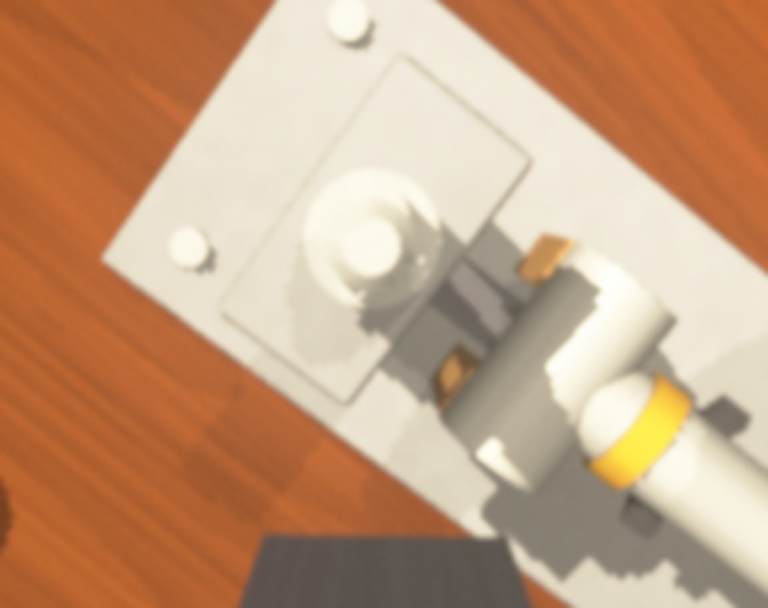

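Screw pilot at crop (370,247), which is wrist pixel (315.6,157.2). The -y underside edge of the held boss is at crop y=535 (v=247). One camera sees both, so I'll measure the relative shift and enhance the crop for the square's angle.

```bash
python3 - <<'E'
from h import *
s=bot.read_state();R=s["orientation"];p=s["eef_pos"]
fs=[cam("wrist") for _ in range(6)]; w=fs[-1]
f=np.mean([x["frame"].astype(float) for x in fs],0); g=f.mean(2)
V=[]
for u in range(292,350,4):
    col=g[235:262,u]; V.append((u,235.5+np.argmin(np.diff(cv2.GaussianBlur(col.reshape(-1,1),(1,5),1).ravel()))))
V=np.array(V);k=np.polyfit(V[:,0],V[:,1],1);print("edge",k,np.polyval(k,320))
T=np.eye(4);T[:3,:3]=R;T[:3,3]=p
def tl(X): return R.T@(X-p)
for nm,u,v,z in (("pilot",315.6,157.2,.232),("shoulder",316.25,154.4,.200)): 
    X=ray(w,u,v,z);print(nm,X,tl(X)*1e3)
zu=p[2]+.0195
for nm,u in (("L",282.2),("M",320.5),("Rr",358.75)):
    X=ray(w,u,np.polyval(k,u),zu);print(nm,X,tl(X)*1e3)
c=f[120:190,275:355]; 
o=[]
for ch in range(3):
    x=c[:,:,ch]; o.append(x)
c=np.stack(o,2).mean(2); hi=np.clip((c-150)/(255-150),0,1)**2.5*255
hi2=cv2.createCLAHE(6,(3,3)).apply(c.astype(np.uint8))
im=np.hstack([cv2.resize(hi.astype(np.uint8),None,fx=5,fy=7,interpolation=2)[:, :],cv2.resize(hi2,None,fx=5,fy=7,interpolation=2)])
im=np.hstack([cv2.resize(a,None,fx=5,fy=5,interpolation=2) for a in (hi.astype(np.uint8),hi2)])
cv2.imwrite("pics/sq.png",im);print(p)
E
```

```text
edge [-1.08928571e-01  2.79957143e+02] 245.09999999999997
pilot [ 0.55082555 -0.0765177   0.232     ] [ -2.72988046 -57.21687139  45.98303294]
shoulder [ 0.55039903 -0.07666707  0.2       ] [ -2.65071417 -57.55125738  77.98437892]
L [ 0.59099852 -0.06214675  0.29733787] [-18.12447184 -17.66969387 -19.50327185]
M [ 0.57747119 -0.04969312  0.29733787] [  0.15240088 -19.67825203 -19.44731223]
Rr [ 0.56404378 -0.03733147  0.29733787] [ 18.29427514 -21.67197437 -19.39176594]
[ 0.59232681 -0.03686676  0.27783787]
```

View pics/sq.png

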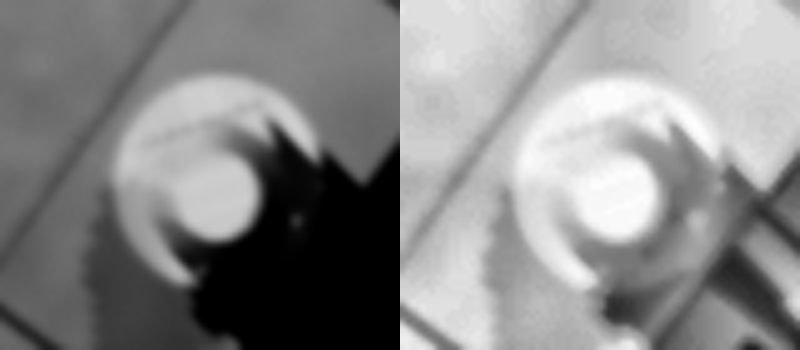

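The enhanced crop shows the square's top edge running from (145,143) to (265,103) of the left panel, about 9 mm from the pilot centre (217,197), as it must be. That gives the square's angle.

```bash
python3 - <<'E'
from h import *
s=bot.read_state();R=s["orientation"];p=s["eef_pos"];w=cam("wrist");f=w["frame"].astype(float).mean(2)
tl=lambda X:(R.T@(X-p))*1e3
P=lambda x,y:(275+x/5-.4,120+y/5-.4)
c=tl(ray(w,*P(217,197.5),.232));a=tl(ray(w,*P(145,143),.224));b=tl(ray(w,*P(265,103),.224))
print("pilot",c,ray(w,*P(217,197.5),.232),"edge",a,b,"angle in tool xy",np.degrees(np.arctan2(b[1]-a[1],b[0]-a[0])))
n=np.array([-(b-a)[1],(b-a)[0]])[:2];n/=np.linalg.norm(n);print("dist",n@(a-c)[:2])
for v in (247.2,): print("boss edge",tl(ray(w,320.5,v,p[2]+.0195)))
for u in (295,310,325,340): print(u,f[238:258,u].round().astype(int))
E
```

```text
pilot [  0.26877341 -55.28920303  47.84057931] [ 0.55085327 -0.07456458  0.232     ] edge [ -9.00449923 -61.7178661   55.83961695] [  6.39110957 -66.68077402  55.84278641] angle in tool xy -17.867176124076178
dist -8.963756647421093
boss edge [  1.6200171  -18.26608694 -19.49788354]
295 [114 114 116 116 116 113 111 108 105  97  90  85  86  86  86  85  84  85
  85  84]
310 [109 108 110 108 108 109 112 114 109  99  90  84  83  84  84  84  84  84
  84  83]
325 [105 105 103 104 104 104 104 104 102  97  91  87  87  86  86  87  86  87
  87  87]
340 [188 162 136 114 105 103 103 102 101  97  91  87  85  85  86  84  85  84
  85  83]
```

{"name": "step_arm", "arguments": {"series": [[-0.0004, -0.018, 0, 0, 0, -6, 0], [-0.0008, -0.036, 0, 0, 0, -12, 0], [-0.0011, -0.0552, 0, 0, 0, -17.9, 0], [-0.0011, -0.0552, 0.02, 0, 0, -17.9, 0], [-0.0011, -0.0552, 0.04, 0, 0, -17.9, 0], [-0.0011, -0.0552, 0.055, 0, 0, -17.9, 0], [-0.0011, -0.0552, 0.058, 0, 0, -17.9, 0], [-0.0011, -0.0552, 0.058, 0, 0, -17.9, 0], [-0.0011, -0.0552, 0.058, 0, 0, -17.9, 0]]}}

```text
t: 10.97
eef_pos: [0.5524, -0.0748, 0.2227]
orientation: [[-0.856, 0.517, 0.001], [0.517, 0.856, -0.0], [-0.001, 0.0, -1.0]]
contact_force: [-0.1, 0.6, -2.9]
opening: 0.0354
```

```bash
python3 - <<'E'
from h import *
S=[bot.read_state()]
for n in ("top","side","wrist"): 
    q=cam(n); cv2.imwrite(n+"_a.png",q["frame"][:,:,::-1]);S.append(bot.read_state())
    if n=="side": sd=q
print(np.mean([s["eef_pos"] for s in S],0),np.mean([s["contact_force"] for s in S],0))
save(sd,"a1.png",(280,170,370,250),8)
E
```

```text
[ 0.55286118 -0.07484996  0.22309701] [ 0.03672551  0.08713524 -3.30344526]
```

View pics/a1.png

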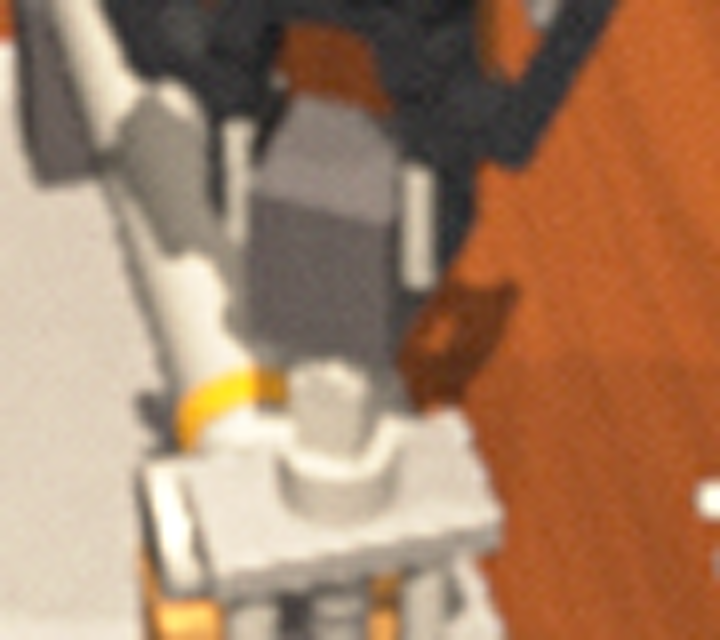

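```bash
python3 - <<'E'
from h import *
q=cam("side");K=lambda X:((proj(q,X)-[280,170])*8).round()
for c in ((.5523,-.0757),(.5509,-.0757)):
  for z in (.2425,.2885):
    print(c,z,"L",K([c[0]-.0247,c[1]-.0062,z]),"R",K([c[0]+.0062,c[1]-.0247,z]))
  print("pilot",K([*c,.232]),"shoulder",K([*c,.2]),[K([c[0]+s*.0092,c[1],.224]) for s in(-1,1)])
E
```

```text
(0.5523, -0.0757) 0.2425 L [241. 345.] R [384. 381.]
(0.5523, -0.0757) 0.2885 L [238. 198.] R [385. 233.]
pilot [338. 347.] shoulder [338. 442.] [array([301., 376.]), array([375., 366.])]
(0.5509, -0.0757) 0.2425 L [235. 346.] R [378. 381.]
(0.5509, -0.0757) 0.2885 L [232. 199.] R [379. 234.]
pilot [332. 348.] shoulder [333. 443.] [array([295., 377.]), array([370., 367.])]
```

{"name": "step_arm", "arguments": {"series": [[0.0007, -0.0004, 0.004, 0, 0, 0, 0], [0.0007, -0.0004, 0.008, 0, 0, 0, 0], [0.0007, -0.0004, 0.011, 0, 0, 0, 0], [0.0007, -0.0004, 0.013, 0, 0, 0, 0], [0.0007, -0.0004, 0.013, 0, 0, 0, 0]]}}

```text
t: 11.58
eef_pos: [0.551, -0.0744, 0.208]
orientation: [[-0.856, 0.516, -0.001], [0.516, 0.856, 0.0], [0.001, -0.0, -1.0]]
contact_force: [-0.5, -0.3, -4.2]
opening: 0.0353
```

{"name": "step_arm", "arguments": {"series": [[0, 0, 0.001, 0, 0, 0, 0], [0, 0, 0.002, 0, 0, 0, 0], [0, 0, 0.002, 0, 0, 0, 0]]}}

```text
t: 11.83
eef_pos: [0.5514, -0.0745, 0.2067]
orientation: [[-0.856, 0.516, -0.0], [0.516, 0.856, 0.0], [0.0, 0.0, -1.0]]
contact_force: [-0.5, -0.0, -3.7]
opening: 0.0353
```

{"name": "step_arm", "arguments": {"series": [[0, 0, 0.001, 0, 0, 0, 0], [0, 0, 0.002, 0, 0, 0, 0], [0, 0, 0.002, 0, 0, 0, 0]]}}

```text
t: 12.08
eef_pos: [0.5513, -0.0745, 0.2047]
orientation: [[-0.856, 0.516, -0.0], [0.516, 0.856, 0.0], [0.0, 0.0, -1.0]]
contact_force: [0.3, 0.3, -3.6]
opening: 0.0355
```

{"name": "step_arm", "arguments": {"series": [[0, 0, 0.001, 0, 0, 0, 0], [0, 0, 0.002, 0, 0, 0, 0], [0, 0, 0.002, 0, 0, 0, 0]]}}

```text
t: 12.33
eef_pos: [0.5513, -0.0745, 0.2026]
orientation: [[-0.856, 0.516, -0.0], [0.516, 0.856, 0.0], [0.0, 0.0, -1.0]]
contact_force: [-0.4, 0.8, -4.0]
opening: 0.0357
```

{"name": "step_arm", "arguments": {"series": [[0, 0, 0.001, 0, 0, 0, 0], [0, 0, 0.002, 0, 0, 0, 0], [0, 0, 0.003, 0, 0, 0, 0], [0, 0, 0.003, 0, 0, 0, 0]]}}

```text
t: 12.67
eef_pos: [0.5513, -0.0745, 0.1996]
orientation: [[-0.856, 0.516, -0.0], [0.516, 0.856, 0.0], [0.0, 0.0, -1.0]]
contact_force: [-0.8, -1.2, -3.8]
opening: 0.0355
```

{"name": "step_arm", "arguments": {"series": [[0, 0, 0.001, 0, 0, 0, 0], [0, 0, 0.002, 0, 0, 0, 0], [0, 0, 0.003, 0, 0, 0, 0], [0, 0, 0.003, 0, 0, 0, 0]]}}

```text
t: 13.0
eef_pos: [0.5513, -0.0745, 0.1966]
orientation: [[-0.856, 0.516, -0.0], [0.516, 0.856, 0.0], [0.0, 0.0, -1.0]]
contact_force: [-0.0, -0.1, -4.1]
opening: 0.0354
```

{"name": "step_arm", "arguments": {"series": [[0, 0, 0.001, 0, 0, 0, 0], [0, 0, 0.002, 0, 0, 0, 0], [0, 0, 0.003, 0, 0, 0, 0], [0, 0, 0.004, 0, 0, 0, 0], [0, 0, 0.005, 0, 0, 0, 0], [0, 0, 0.005, 0, 0, 0, 0]]}}

```text
t: 13.5
eef_pos: [0.5513, -0.0745, 0.1916]
orientation: [[-0.856, 0.516, -0.0], [0.516, 0.856, 0.0], [0.0, -0.0, -1.0]]
contact_force: [-0.8, 0.0, -3.9]
opening: 0.0354
```

{"name": "step_arm", "arguments": {"series": [[0, 0, 0.001, 0, 0, 0, 0], [0, 0, 0.002, 0, 0, 0, 0], [0, 0, 0.003, 0, 0, 0, 0], [0, 0, 0.004, 0, 0, 0, 0], [0, 0, 0.005, 0, 0, 0, 0], [0, 0, 0.006, 0, 0, 0, 0], [0, 0, 0.006, 0, 0, 0, 0]]}}

```text
t: 14.08
eef_pos: [0.5513, -0.0745, 0.1856]
orientation: [[-0.856, 0.516, -0.0], [0.516, 0.856, 0.0], [0.0, -0.0, -1.0]]
contact_force: [0.1, 0.3, -3.1]
opening: 0.0358
```

{"name": "step_arm", "arguments": {"series": [[0, 0, 0.001, 0, 0, 0, 0], [0, 0, 0.002, 0, 0, 0, 0], [0, 0, 0.002, 0, 0, 0, 0]]}}

```text
t: 14.33
eef_pos: [0.5513, -0.0745, 0.1837]
orientation: [[-0.856, 0.516, -0.0], [0.516, 0.856, 0.0], [0.0, 0.0, -1.0]]
contact_force: [-0.2, 0.8, -2.5]
opening: 0.0352
```

{"name": "step_arm", "arguments": {"series": [[0, 0, 0.0005, 0, 0, 0, 0], [0, 0, 0.001, 0, 0, 0, 0], [0, 0, 0.0015, 0, 0, 0, 0], [0, 0, 0.0015, 0, 0, 0, 0]]}}

```text
t: 14.67
eef_pos: [0.5514, -0.0745, 0.1823]
orientation: [[-0.856, 0.516, -0.0], [0.516, 0.856, 0.0], [0.0, 0.0, -1.0]]
contact_force: [-0.6, -0.3, -3.7]
opening: 0.0355
```

{"name": "step_arm", "arguments": {"series": [[0, 0, 0.0005, 0, 0, 0, 0], [0, 0, 0.001, 0, 0, 0, 0], [0, 0, 0.001, 0, 0, 0, 0]]}}

```text
t: 14.92
eef_pos: [0.5514, -0.0745, 0.1813]
orientation: [[-0.856, 0.516, -0.0], [0.516, 0.856, 0.0], [0.0, 0.0, -1.0]]
contact_force: [1.0, 0.5, -3.5]
opening: 0.0355
```

{"name": "step_arm", "arguments": {"series": [[0, 0, 0, 0, 0, 0, 0.6], [0, 0, 0, 0, 0, 0, 0.8], [0, 0, 0, 0, 0, 0, 0.8], [0, 0, 0, 0, 0, 0, 0.8], [0, 0, -0.03, 0, 0, 0, 0.8], [0, 0, -0.06, 0, 0, 0, 0.8], [0, 0, -0.09, 0, 0, 0, 0.8], [0, 0, -0.11, 0, 0, 0, 0.8], [0, 0, -0.11, 0, 0, 0, 0.8], [0, 0, -0.11, 0, 0, 0, 0.8]]}}

```text
t: 15.75
eef_pos: [0.5524, -0.0748, 0.2929]
orientation: [[-0.856, 0.516, 0.004], [0.516, 0.856, -0.001], [-0.004, 0.001, -1.0]]
contact_force: [-0.2, -1.0, -0.3]
opening: 0.0681
```

```bash
python3 - <<'E'
from h import *
s=bot.read_state();print(s["eef_pos"],s["contact_force"],s["opening"])
sd=cam("side");w=cam("wrist")
a=cv2.resize(sd["frame"][150:270,260:380],(400,400),interpolation=2);b=cv2.resize(w["frame"][120:360,200:440],(400,400),interpolation=2)
cv2.imwrite("pics/h1.png",np.hstack([a,b])[:,:,::-1])
c=(.5508,-.0755);K=lambda X:((proj(sd,X)-[260,150])*400/120).round();J=lambda X:((proj(w,X)-[200,120])*400/240).round()
print("home grip top pred",K([c[0]+.075*np.cos(np.radians(59)),c[1]+.075*np.sin(np.radians(59)),.265]),J([c[0]+.075*.515,c[1]+.075*.857,.265]))
for z in (.2,.205,.21): print("boss top",z,K([*c,z+.046]),J([*c,z+.046]),"L/R bottom",K([c[0]-.0247,c[1]-.0062,z]),K([c[0]+.0062,c[1]-.0247,z]))
E
```

```text
[ 0.55242233 -0.07478763  0.29290723] [-0.16604661 -0.98673044 -0.28551985] 0.06811935513838296
home grip top pred [248.  90.] [197. 398.]
boss top 0.2 [205. 193.] [197. 204.] L/R bottom [166. 264.] [223. 279.]
boss top 0.205 [205. 187.] [197. 208.] L/R bottom [166. 258.] [223. 272.]
boss top 0.21 [205. 180.] [197. 212.] L/R bottom [165. 252.] [223. 266.]
```

View pics/h1.png

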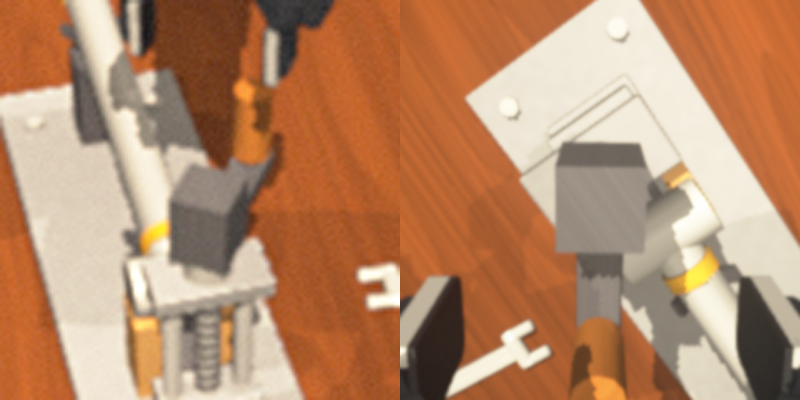

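The crank is home: boss bottom corners at (172,262) and (225,275) match the prediction for an underside height of 0.200. The grip points along tool +y. Next I move over the grip and close on it.

{"name": "step_arm", "arguments": {"series": [[0, 0.037, 0, 0, 0, 0, 0.8], [0, 0.074, 0, 0, 0, 0, 0.8], [0, 0.074, 0, 0, 0, 0, 0.8], [0, 0.074, 0.03, 0, 0, 0, 0.8], [0, 0.074, 0.06, 0, 0, 0, 0.8], [0, 0.074, 0.075, 0, 0, 0, 0.8], [0, 0.074, 0.085, 0, 0, 0, 0.8], [0, 0.074, 0.085, 0, 0, 0, 0.8]]}}

```text
t: 16.52
eef_pos: [0.5874, -0.0109, 0.2027]
orientation: [[-0.856, 0.516, -0.006], [0.516, 0.856, 0.001], [0.006, -0.002, -1.0]]
contact_force: [0.3, 0.0, -0.6]
opening: 0.0682
```

```bash
python3 - <<'E'
from h import *
w=cam("wrist");s=bot.read_state();R=s["orientation"];p=s["eef_pos"];print(p,s["contact_force"],s["opening"],R[:,0])
hsv=cv2.cvtColor(w["frame"],cv2.COLOR_RGB2HSV)
f=w["frame"].astype(int)
m=((f[:,:,0]>200)&(f[:,:,1]>90)&(f[:,:,1]<190)&(f[:,:,2]<90)).astype(np.uint8)
n,l,st,ce=cv2.connectedComponentsWithStats(m)
for i in range(1,n):
    if st[i,4]>300: print(st[i],ce[i].round(1),(R.T@(ray(w,*ce[i],.265)-p)).round(4))
X=np.array([.5896,-.0112,.265]);print("pred",proj(w,X),R.T@(X-p))
E
```

```text
[ 0.58840043 -0.01108393  0.20475997] [1.06652429 0.20873446 0.09081014] 0.06856325657546364 [-0.85627199  0.51651436  0.00334662]
[ 281  303   62   56 2592] [311.5 331. ] [-0.001   0.0011 -0.0602]
pred [311.80476501 329.3670286 ] [-0.00088551  0.00044227 -0.06024395]
```

{"name": "step_arm", "arguments": {"series": [[-0.0005, 0.0005, 0.008, 0, 0, 0, 0.8], [-0.0005, 0.0005, 0.016, 0, 0, 0, 0.8], [-0.0005, 0.0005, 0.022, 0, 0, 0, 0.8], [-0.0005, 0.0005, 0.022, 0, 0, 0, 0.8]]}}

```text
t: 16.9
eef_pos: [0.5898, -0.011, 0.1832]
orientation: [[-0.856, 0.517, -0.001], [0.517, 0.856, 0.0], [0.001, -0.0, -1.0]]
contact_force: [-0.3, -0.5, -1.1]
opening: 0.0682
```

{"name": "step_arm", "arguments": {"series": [[0, 0, 0, 0, 0, 0, 0], [0, 0, 0, 0, 0, 0, 0], [0, 0, 0, 0, 0, 0, 0], [0, 0, 0, 0, 0, 0, 0], [0, 0, 0, 0, 0, 0, 0], [0, 0, 0, 0, 0, 0, 0]], "grip_force": 25}}

```text
t: 17.4
eef_pos: [0.5906, -0.011, 0.1848]
orientation: [[-0.856, 0.516, 0.001], [0.516, 0.856, 0.0], [-0.001, 0.0, -1.0]]
contact_force: [1.2, 1.0, 0.8]
opening: 0.0232
```

{"name": "step_arm", "arguments": {"series": [[-0.0039, -0.0001, 0, 0, 0, 0, 0], [-0.0104, -0.0007, 0, 0, 0, 0, 0], [-0.0194, -0.0026, 0, 0, 0, 0, 0], [-0.0305, -0.0065, 0, 0, 0, 0, 0], [-0.0408, -0.0121, 0, 0, 0, 0, 0], [-0.0502, -0.0193, 0, 0, 0, 0, 0], [-0.0583, -0.0278, 0, 0, 0, 0, 0], [-0.065, -0.0375, 0, 0, 0, 0, 0], [-0.065, -0.0375, 0, 0, 0, 0, 0]]}}

```text
t: 18.15
eef_pos: [0.6265, -0.0794, 0.1847]
orientation: [[-0.855, 0.519, -0.001], [0.519, 0.855, 0.0], [0.001, -0.0, -1.0]]
contact_force: [-5.6, 1.6, 8.2]
opening: 0.0233
```

```bash
python3 - <<'E'
from h import *
s=bot.read_state();print(s["eef_pos"],s["contact_force"],s["opening"])
sd=cam("side"); t=cam("top")
for n,q in (("s",sd),("t",t)):
  for k in ("crank_grip","crank_socket"):
    for r in bot.search_frame(k,q)[:5]:
        x=c2w(q,r["point"])
        if x[2]>.15: print(n,k,r["confidence"],x.round(4))
  cv2.imwrite(f"{n}_wind0.png",q["frame"][:,:,::-1])
  for r in bot.search_frame("tube",q)[:2]: print("tube",r["confidence"],c2w(q,r["point"]).round(4))
E
```

```text
[ 0.62649793 -0.07937249  0.18466151] [-5.5542531   1.63463175  8.16241679] 0.023264246915779625
s crank_grip 0.85 [ 0.5704 -0.0891  0.2329]
s crank_socket 0.59 [ 0.5733 -0.0838  0.2263]
tube 0.67 [0.528  0.1468 0.1275]
tube 0.97 [0.5301 0.2085 0.13  ]
```

```bash
cat > rows.py <<'E'
import sys,numpy as np
k0,k1,n=float(sys.argv[1]),float(sys.argv[2]),int(sys.argv[3])
w=np.ones(n);w[0]=w[-1]=.4;w[1]=w[-2]=.75;k=k0+np.cumsum(w)/w.sum()*(k1-k0)
f=lambda k:75*np.array([-np.sin(np.radians(k)),np.cos(np.radians(k))])
print("["+", ".join("[%.4f, %.4f, 0, 0, 0, 0, 0]"%tuple((f(a)-f(k0))/1e3) for a in list(k)+[k1])+"]")
E
python3 rows.py 60 300 19
cat > rings.py <<'E'
from h import *
def rings(n,N=3):
    ps=[cam(n) for _ in range(N)];f=np.mean([p["frame"].astype(np.float32) for p in ps],0).astype(np.uint8)
    h=cv2.cvtColor(f,cv2.COLOR_RGB2HSV);m=((h[...,0]>18)&(h[...,0]<32)&(h[...,1]>150)&(h[...,2]>140)).astype(np.uint8)
    k,l,st,ce=cv2.connectedComponentsWithStats(m)
    return ps[-1],[(st[i].tolist(),ce[i].round(2).tolist()) for i in range(1,k) if st[i,4]>15]
if __name__=="__main__":
    for n in("side","top"):
        for r in rings(n)[1]: print(n,r)
E
python3 rings.py
```

```text
[[-0.0033, -0.0065, 0, 0, 0, 0, 0], [-0.0078, -0.0193, 0, 0, 0, 0, 0], [-0.0100, -0.0373, 0, 0, 0, 0, 0], [-0.0079, -0.0553, 0, 0, 0, 0, 0], [-0.0015, -0.0722, 0, 0, 0, 0, 0], [0.0087, -0.0871, 0, 0, 0, 0, 0], [0.0223, -0.0992, 0, 0, 0, 0, 0], [0.0383, -0.1076, 0, 0, 0, 0, 0], [0.0559, -0.1120, 0, 0, 0, 0, 0], [0.0740, -0.1120, 0, 0, 0, 0, 0], [0.0916, -0.1076, 0, 0, 0, 0, 0], [0.1076, -0.0992, 0, 0, 0, 0, 0], [0.1212, -0.0871, 0, 0, 0, 0, 0], [0.1314, -0.0722, 0, 0, 0, 0, 0], [0.1378, -0.0553, 0, 0, 0, 0, 0], [0.1400, -0.0373, 0, 0, 0, 0, 0], [0.1377, -0.0193, 0, 0, 0, 0, 0], [0.1332, -0.0065, 0, 0, 0, 0, 0], [0.1299, 0.0000, 0, 0, 0, 0, 0], [0.1299, 0.0000, 0, 0, 0, 0, 0]]
side ([146, 51, 6, 20, 41], [148.17, 61.29])
side ([188, 56, 79, 35, 312], [241.97, 77.26])
side ([151, 76, 36, 20, 97], [160.29, 89.79])
side ([277, 136, 14, 10, 87], [282.6, 140.08])
side ([303, 216, 9, 8, 30], [307.3, 219.1])
top ([166, 257, 10, 11, 88], [170.36, 262.02])
```

{"name": "step_arm", "arguments": {"series": [[-0.0033, -0.0065, 0, 0, 0, 0, 0], [-0.0078, -0.0193, 0, 0, 0, 0, 0], [-0.01, -0.0373, 0, 0, 0, 0, 0], [-0.0079, -0.0553, 0, 0, 0, 0, 0], [-0.0015, -0.0722, 0, 0, 0, 0, 0], [0.0087, -0.0871, 0, 0, 0, 0, 0], [0.0223, -0.0992, 0, 0, 0, 0, 0], [0.0383, -0.1076, 0, 0, 0, 0, 0], [0.0559, -0.112, 0, 0, 0, 0, 0], [0.074, -0.112, 0, 0, 0, 0, 0], [0.0916, -0.1076, 0, 0, 0, 0, 0], [0.1076, -0.0992, 0, 0, 0, 0, 0], [0.1212, -0.0871, 0, 0, 0, 0, 0], [0.1314, -0.0722, 0, 0, 0, 0, 0], [0.1378, -0.0553, 0, 0, 0, 0, 0], [0.14, -0.0373, 0, 0, 0, 0, 0], [0.1377, -0.0193, 0, 0, 0, 0, 0], [0.1332, -0.0065, 0, 0, 0, 0, 0], [0.1299, 0, 0, 0, 0, 0, 0], [0.1299, 0, 0, 0, 0, 0, 0]]}}

```text
t: 20.52
eef_pos: [0.5178, -0.009, 0.1854]
orientation: [[-0.857, 0.515, 0.003], [0.515, 0.857, 0.001], [-0.002, 0.003, -1.0]]
contact_force: [-3.4, 6.0, 9.5]
opening: 0.0232
```

```bash
python3 - <<'E'
from rings import *
s=bot.read_state();print(s["eef_pos"],s["contact_force"],s["opening"],s["orientation"][:,0])
for n in("side","top"):
    p,r=rings(n)
    for q in r: print(n,q)
    cv2.imwrite(f"{n}_300.png",p["frame"][:,:,::-1])
E
python3 rows.py 300 540 19
```

```text
[ 0.5177759  -0.00895446  0.18539999] [-3.39476479  5.9991491   9.51120928] 0.02324105699092802 [-0.85700767  0.51530049 -0.001806  ]
side ([146, 51, 5, 18, 34], [147.91, 60.44])
side ([253, 57, 11, 21, 108], [258.26, 68.92])
side ([151, 76, 114, 20, 335], [205.83, 84.91])
side ([180, 83, 20, 4, 25], [190.12, 84.04])
top ([163, 262, 13, 6, 55], [168.62, 264.6])
[[-0.0039, 0.0061, 0, 0, 0, 0, 0], [-0.0128, 0.0164, 0, 0, 0, 0, 0], [-0.0273, 0.0273, 0, 0, 0, 0, 0], [-0.0439, 0.0345, 0, 0, 0, 0, 0], [-0.0618, 0.0374, 0, 0, 0, 0, 0], [-0.0798, 0.0360, 0, 0, 0, 0, 0], [-0.0970, 0.0303, 0, 0, 0, 0, 0], [-0.1123, 0.0206, 0, 0, 0, 0, 0], [-0.1249, 0.0076, 0, 0, 0, 0, 0], [-0.1340, -0.0081, 0, 0, 0, 0, 0], [-0.1390, -0.0255, 0, 0, 0, 0, 0], [-0.1397, -0.0436, 0, 0, 0, 0, 0], [-0.1361, -0.0614, 0, 0, 0, 0, 0], [-0.1283, -0.0777, 0, 0, 0, 0, 0], [-0.1168, -0.0917, 0, 0, 0, 0, 0], [-0.1023, -0.1026, 0, 0, 0, 0, 0], [-0.0856, -0.1096, 0, 0, 0, 0, 0], [-0.0722, -0.1121, 0, 0, 0, 0, 0], [-0.0650, -0.1125, 0, 0, 0, 0, 0], [-0.0650, -0.1125, 0, 0, 0, 0, 0]]
```

```bash
python3 rows.py 300 420 10
```

```text
[[-0.0041, 0.0064, 0, 0, 0, 0, 0], [-0.0134, 0.0170, 0, 0, 0, 0, 0], [-0.0287, 0.0281, 0, 0, 0, 0, 0], [-0.0462, 0.0351, 0, 0, 0, 0, 0], [-0.0650, 0.0375, 0, 0, 0, 0, 0], [-0.0837, 0.0351, 0, 0, 0, 0, 0], [-0.1012, 0.0281, 0, 0, 0, 0, 0], [-0.1165, 0.0170, 0, 0, 0, 0, 0], [-0.1258, 0.0064, 0, 0, 0, 0, 0], [-0.1299, -0.0000, 0, 0, 0, 0, 0], [-0.1299, -0.0000, 0, 0, 0, 0, 0]]
```

{"name": "step_arm", "arguments": {"series": [[-0.0041, 0.0064, 0, 0, 0, 0, 0], [-0.0134, 0.017, 0, 0, 0, 0, 0], [-0.0287, 0.0281, 0, 0, 0, 0, 0], [-0.0462, 0.0351, 0, 0, 0, 0, 0], [-0.065, 0.0375, 0, 0, 0, 0, 0], [-0.0837, 0.0351, 0, 0, 0, 0, 0], [-0.1012, 0.0281, 0, 0, 0, 0, 0], [-0.1165, 0.017, 0, 0, 0, 0, 0], [-0.1258, 0.0064, 0, 0, 0, 0, 0], [-0.1299, 0, 0, 0, 0, 0, 0], [-0.1299, 0, 0, 0, 0, 0, 0]]}}

```text
t: 21.73
eef_pos: [0.6263, -0.0794, 0.1846]
orientation: [[-0.855, 0.519, -0.001], [0.519, 0.855, 0.0], [0.001, -0.001, -1.0]]
contact_force: [-5.5, 1.6, 7.0]
opening: 0.0233
```

```bash
cat > shift.py <<'E'
from rings import *
import sys
# subpixel shift of the near-ring patch vs reference image, and model px per mm lift
ps=[cam("side") for _ in range(4)];f=np.mean([p["frame"].astype(np.float32) for p in ps],0).mean(2)
s=bot.read_state();print(s["t"],s["eef_pos"],s["contact_force"],s["opening"])
np.save(sys.argv[1]+".npy",f);p=ps[-1]
for q in rings("side",1)[1]:
    if 270<q[1][0]<320: print(q)
ref=cv2.imread("s_wind0.png").astype(np.float32).mean(2)
for nm,b in (("ring",(296,208,316,230)),("mid",(288,165,305,185)),("plate",(290,300,350,318)),("base",(262,180,285,230))):
    x0,y0,x1,y1=b;win=cv2.createHanningWindow((x1-x0,y1-y0),cv2.CV_32F)
    print(nm,cv2.phaseCorrelate(ref[y0:y1,x0:x1],f[y0:y1,x0:x1].astype(np.float32),win))
a=np.array([.535,.06,.115]);print("px per mm z",proj(p,a+[0,0,.01])-proj(p,a))
E
python3 shift.py k420
```

```text
21.9333 [ 0.62634757 -0.07845039  0.18460263] [-5.05766679 -0.35844765  5.44670565] 0.023200092798277533
([277, 137, 14, 10, 84], [282.36, 140.46])
([303, 213, 9, 7, 30], [307.1, 215.87])
ring ((0.8187234656364595, 3.6696288500849334), 0.3252493237455686)
mid ((-0.07053495355734896, -0.06975936110913139), 1.008810152610143)
plate ((0.14135757086644674, 0.059961686028634276), 0.9573669685257806)
base ((0.16511622136138726, -0.04593159550491066), 1.0440207350254058)
px per mm z [-0.11635978 -3.26555358]
```

```bash
python3 - <<'E'
from h import *
t=cam("top");im=cv2.imread("pics/top0.png");im=cv2.resize(im,(640,480),interpolation=cv2.INTER_AREA)
h=cv2.cvtColor(im,cv2.COLOR_BGR2HSV);m=((h[...,0]>18)&(h[...,0]<32)&(h[...,1]>150)&(h[...,2]>140)).astype(np.uint8)
k,l,st,ce=cv2.connectedComponentsWithStats(m)
O=np.array([.5508,-.0755])
for i in range(1,k):
    if st[i,4]>15 and 150<ce[i][0]<310: 
        print(st[i],ce[i],[ (ray(t,*ce[i],z)[:2].round(4), np.linalg.norm(ray(t,*ce[i],z)[:2]-O).round(4)) for z in (.115,.125,.135)])
E
python3 rows.py 420 510 8
```

```text
[164 256  12  13 126] [169.27777778 262.05555556] [(array([0.5251, 0.3201]), np.float64(0.3965)), (array([0.5241, 0.317 ]), np.float64(0.3934)), (array([0.5232, 0.3139]), np.float64(0.3904))]
[[-0.0034, -0.0067, 0, 0, 0, 0, 0], [-0.0080, -0.0199, 0, 0, 0, 0, 0], [-0.0100, -0.0384, 0, 0, 0, 0, 0], [-0.0075, -0.0569, 0, 0, 0, 0, 0], [-0.0005, -0.0742, 0, 0, 0, 0, 0], [0.0106, -0.0892, 0, 0, 0, 0, 0], [0.0212, -0.0984, 0, 0, 0, 0, 0], [0.0275, -0.1025, 0, 0, 0, 0, 0], [0.0275, -0.1025, 0, 0, 0, 0, 0]]
```

```bash
python3 rows.py 420 620 16
```

```text
[[-0.0033, -0.0065, 0, 0, 0, 0, 0], [-0.0078, -0.0195, 0, 0, 0, 0, 0], [-0.0100, -0.0376, 0, 0, 0, 0, 0], [-0.0078, -0.0557, 0, 0, 0, 0, 0], [-0.0012, -0.0728, 0, 0, 0, 0, 0], [0.0092, -0.0877, 0, 0, 0, 0, 0], [0.0230, -0.0997, 0, 0, 0, 0, 0], [0.0393, -0.1080, 0, 0, 0, 0, 0], [0.0571, -0.1121, 0, 0, 0, 0, 0], [0.0754, -0.1118, 0, 0, 0, 0, 0], [0.0930, -0.1071, 0, 0, 0, 0, 0], [0.1090, -0.0982, 0, 0, 0, 0, 0], [0.1223, -0.0858, 0, 0, 0, 0, 0], [0.1323, -0.0705, 0, 0, 0, 0, 0], [0.1372, -0.0577, 0, 0, 0, 0, 0], [0.1388, -0.0505, 0, 0, 0, 0, 0], [0.1388, -0.0505, 0, 0, 0, 0, 0]]
```

{"name": "step_arm", "arguments": {"series": [[-0.0033, -0.0065, 0, 0, 0, 0, 0], [-0.0078, -0.0195, 0, 0, 0, 0, 0], [-0.01, -0.0376, 0, 0, 0, 0, 0], [-0.0078, -0.0557, 0, 0, 0, 0, 0], [-0.0012, -0.0728, 0, 0, 0, 0, 0], [0.0092, -0.0877, 0, 0, 0, 0, 0], [0.023, -0.0997, 0, 0, 0, 0, 0], [0.0393, -0.108, 0, 0, 0, 0, 0], [0.0571, -0.1121, 0, 0, 0, 0, 0], [0.0754, -0.1118, 0, 0, 0, 0, 0], [0.093, -0.1071, 0, 0, 0, 0, 0], [0.109, -0.0982, 0, 0, 0, 0, 0], [0.1223, -0.0858, 0, 0, 0, 0, 0], [0.1323, -0.0705, 0, 0, 0, 0, 0], [0.1372, -0.0577, 0, 0, 0, 0, 0], [0.1388, -0.0505, 0, 0, 0, 0, 0], [0.1388, -0.0505, 0, 0, 0, 0, 0]]}}

```text
t: 23.45
eef_pos: [0.4812, -0.0478, 0.1853]
orientation: [[-0.857, 0.516, -0.001], [0.516, 0.857, 0.0], [0.001, -0.0, -1.0]]
contact_force: [-9.0, 3.4, 9.9]
opening: 0.0235
```

{"name": "step_arm", "arguments": {"series": [[0, 0, 0, 0, 0, 0, 0.3], [0, 0, 0, 0, 0, 0, 0.5], [0, 0, 0, 0, 0, 0, 0.5], [0, 0, 0, 0, 0, 0, 0.5], [0, 0, -0.01, 0, 0, 0, 0.5], [0, 0, -0.03, 0, 0, 0, 0.5], [0, 0, -0.06, 0, 0, 0, 0.5], [0, 0, -0.1, 0, 0, 0, 0.5], [0.04, 0, -0.12, 0, 0, 0, 0.5], [0.08, 0, -0.12, 0, 0, 0, 0.5], [0.12, 0, -0.12, 0, 0, 0, 0.5], [0.12, 0, -0.12, 0, 0, 0, 0.5], [0.12, 0, -0.12, 0, 0, 0, 0.5]]}}

```text
t: 24.53
eef_pos: [0.3782, 0.0143, 0.3059]
orientation: [[-0.857, 0.515, 0.003], [0.515, 0.857, -0.001], [-0.003, 0.001, -1.0]]
contact_force: [1.1, 0.6, 0.4]
opening: 0.0429
```

```bash
python3 - <<'E'
from rings import *
s=bot.read_state();print(s["t"],s["eef_pos"],s["contact_force"],s["opening"],s["orientation"])
for n in("side","top"):
    p,r=rings(n)
    for q in r:
        if 150<q[1][0]<330: print(n,q)
    cv2.imwrite(f"{n}_620.png",p["frame"][:,:,::-1])
w=cam("wrist");cv2.imwrite("w_620.png",w["frame"][:,:,::-1])
a=cv2.resize(cv2.imread("side_620.png")[110:290,230:430],(400,360),interpolation=2)
b=cv2.resize(cv2.imread("w_620.png"),(400,360))
E
```

```text
24.5333 [0.37817462 0.01426588 0.3058961 ] [1.05416173 0.63595202 0.36337991] 0.04293581086594897 [[-8.57051058e-01  5.15221517e-01  3.20506490e-03]
 [ 5.15222587e-01  8.57056234e-01 -5.45623647e-04]
 [-3.02803790e-03  1.18369451e-03 -9.99994715e-01]]
side ([146, 50, 35, 46, 146], [155.69, 80.75])
side ([234, 56, 33, 28, 227], [252.15, 74.26])
side ([277, 136, 13, 11, 89], [282.42, 140.09])
side ([305, 211, 6, 4, 17], [307.76, 212.41])
top ([284, 249, 4, 8, 22], [285.09, 252.77])
top ([163, 257, 12, 11, 115], [168.8, 262.13])
```

{"name": "step_arm", "arguments": {"series": [[0.025, 0.043, 0, -3, -5, 0, 0.5], [0.0515, 0.0857, 0, -6, -10, 0, 0.5], [0.0515, 0.0857, 0, -10, -16.5, 0, 0.5], [0.0515, 0.0857, 0, -13.5, -22.5, 0, 0.5], [0.0515, 0.0857, 0, -17, -28, 0, 0.5], [0.0515, 0.0857, 0, -20, -33.3, 0, 0.5], [0.0515, 0.0857, 0, -23.2, -38.6, 0, 0.5], [0.0515, 0.0857, 0, -23.2, -38.6, 0, 0.5], [0.0515, 0.0857, 0, -23.2, -38.6, 0, 0.5]]}}

```text
t: 25.63
eef_pos: [0.3772, 0.1137, 0.3024]
orientation: [[-0.608, 0.366, 0.705], [0.515, 0.857, -0.0], [-0.605, 0.363, -0.709]]
contact_force: [1.1, 0.2, 1.3]
opening: 0.0428
```

```bash
python3 - <<'E'
from rings import *
s=bot.read_state();print(s["t"],s["eef_pos"],s["contact_force"])
p,r=rings("wrist",4)
for q in r: print(q)
cv2.imwrite("w_t.png",p["frame"][:,:,::-1]);V=np.linalg.inv(p["view"]);print(V.round(3))
for X in ([.549,.17-.005,.125],[.5375,.03,.125],[.524,.317,.125]): print(X,proj(p,X))
for n in("side",):
    for q in rings(n)[1]:
        if 270<q[1][0]<330: print(n,q)
save(p,"w_tilt.png",None,1.2)
E
```

```text
25.6333 [0.37718295 0.11374828 0.30236053] [1.0949957  0.22530298 1.30434864]
([275, 116, 27, 24, 276], [288.08, 127.48])
([420, 312, 11, 11, 66], [424.38, 317.53])
[[-0.604 -0.165 -0.78   0.228]
 [ 0.518 -0.825 -0.226  0.057]
 [-0.606 -0.54   0.584  0.41 ]
 [ 0.     0.     0.     1.   ]]
[0.549, 0.165, 0.125] [348.13695413 226.83398422]
[0.5375, 0.03, 0.125] [295.12444255 125.39166919]
[0.524, 0.317, 0.125] [420.4427088  321.87655479]
side ([277, 136, 13, 11, 89], [282.42, 140.09])
side ([304, 211, 7, 4, 19], [307.68, 212.63])
```

View pics/w_tilt.png

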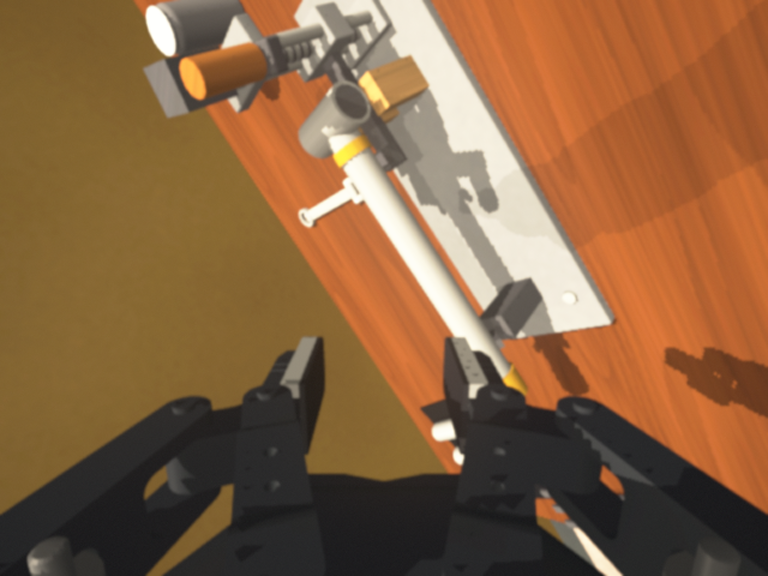

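The tilted wrist view shows the tube clearly, with its near ring at (350,150), cap at (515,380) and the plate edge alongside. I'll get the tube's slope from its silhouette line in this view combined with the plan line in the top view.

```bash
cat > slope.py <<'E'
from h import *
def plane(p,P):
    # P: Nx2 pixels -> plane normal (world) through camera and fitted line
    K=np.linalg.inv(p["camera_matrix"]);V=np.linalg.inv(p["view"])[:3,:3]
    D=np.array([V@np.array([d[0],-d[1],-d[2]]) for d in (K@np.array([u,v,1.]) for u,v in P)])
    return np.linalg.svd(D)[2][-1]
def avg(n,N=4):
    ps=[cam(n) for _ in range(N)];return ps[-1],np.mean([q["frame"].astype(np.float32) for q in ps],0)
def edges(g,c0,c1,lines,half,axis,sign):
    # strongest signed gradient near the guess line c0->c1 on scan lines
    out=[]
    for s in lines:
        f=(s-c0[1])/(c1[1]-c0[1]) if axis=="row" else (s-c0[0])/(c1[0]-c0[0])
        c=c0[0]+f*(c1[0]-c0[0]) if axis=="row" else c0[1]+f*(c1[1]-c0[1])
        i=int(round(c));pr=g[s,i-half:i+half+1] if axis=="row" else g[i-half:i+half+1,s]
        d=sign*np.diff(cv2.GaussianBlur(pr.reshape(1,-1),(5,1),1).ravel());k=int(np.argmax(d))
        if 0<k<len(d)-1:
            o=(d[k-1]-d[k+1])/(2*(d[k-1]-2*d[k]+d[k+1])+1e-9); x=i-half+k+.5+o
            out.append((x,s) if axis=="row" else (s,x))
    P=np.array(out)
    for _ in range(4):
        a,b=(1,0) if axis=="row" else (0,1)
        kf=np.polyfit(P[:,a],P[:,b],1);r=P[:,b]-np.polyval(kf,P[:,a]);keep=abs(r)<max(2*np.median(abs(r)),.3)
        if keep.all():break
        P=P[keep]
    return P,r.std()
E
cat > run.py <<'E'
from slope import *
w,fw=avg("wrist");t,ft=avg("top")
gw=fw[:,:,2];gt=ft[:,:,2]
L,rl=edges(gw,(288,147),(392,290),range(150,275,3),7,"row",1)
Pe,rp=edges(gw,(430/1.2,0),(612/1.2,320/1.2),range(5,255,5),8,"row",-1)
T1,r1=edges(gt,(190,254),(275,249),range(190,275,3),5,"col",1)
T2,r2=edges(gt,(190,267),(275,261),range(190,275,3),5,"col",-1)
for n,P,r in(("L",L,rl),("plate",Pe,rp),("T1",T1,r1),("T2",T2,r2)): print(n,len(P),P[0].round(1),P[-1].round(1),"rms",r.round(2))
nw=plane(w,L);m=plane(w,Pe);j=np.cross([0,0,1],m);j/=np.linalg.norm(j);j*=np.sign(j[1])
print("jig y from plate",np.degrees(np.arctan2(-j[0],j[1])))
print("slope(plate dir)",-nw@j/nw[2], "mm/215:",-215*nw@j/nw[2])
for nm,T in(("T1",T1),("T2",T2)):
    d=np.cross(nw,plane(t,T));d*=np.sign(d[1]);d/=np.linalg.norm(d[:2]);print(nm,"plan",np.degrees(np.arctan2(-d[0],d[1])),"rise toward saddle mm/215",d[2]*215)
E
python3 run.py
```

```text
L 20 [308. 180.] [371.5 270. ] rms 0.19
plate 32 [357.8   5. ] [494.8 250. ] rms 0.71
T1 27 [193.  255.1] [271. 249.] rms 0.1
T2 25 [190.  266.2] [274. 259.] rms 0.7
jig y from plate 2.4082813492218973
slope(plate dir) -0.056118848547404614 mm/215: -12.065552437691993
T1 plan 3.6073134948853123 rise toward saddle mm/215 -8.289448515374959
T2 plan 4.021008431865095 rise toward saddle mm/215 -6.985675672114961
```

```bash
cat > run2.py <<'E'
from slope import *
w,fw=avg("wrist");t,ft=avg("top");sd,fs=avg("side")
print(bot.read_state()["t"])
for nm,q in(("w",w),("t",t)): print(nm,{k:v for k,v in q.items() if k not in("frame","view")})
for ch in(0,1,2):
    g=fw[:,:,ch];gt=ft[:,:,ch]
    L,rl=edges(g,(308,180),(371.5,270),range(178,272,3),5,"row",1)
    Rr,rr=edges(g,(342,180),(408,270),range(150,272,3),6,"row",-1)
    Pe,rp=edges(g,(357.8,5),(494.8,250),range(5,250,3),6,"row",-1)
    T1,r1=edges(gt,(193,255.1),(271,249),range(180,275,2),4,"col",1)
    T2,r2=edges(gt,(190,266.5),(271,260.5),range(180,275,2),4,"col",-1)
    # top-view plate edges: far edge (row~231), near edge(row~290)
    E1,q1=edges(gt,(182,240),(348,228),range(185,345,3),6,"col",1)
    E2,q2=edges(gt,(182,293),(352,280),range(185,345,3),6,"col",-1)
    ang=lambda P,a,b,p,z:(lambda A,B:np.degrees(np.arctan2(-(B-A)[0],(B-A)[1])))(*sorted((ray(p,*P[0],z),ray(p,*P[-1],z)),key=lambda X:X[1]))
    print(ch,"rms",[round(float(x),2) for x in(rl,rr,rp,r1,r2,q1,q2)],"n",[len(x) for x in(L,Rr,Pe,T1,T2,E1,E2)])
    fit=lambda P,ax:np.array([[np.polyval(np.polyfit(P[:,1],P[:,0],1),v),v] for v in P[:,1]]) if ax=="row" else np.array([[u,np.polyval(np.polyfit(P[:,0],P[:,1],1),u)] for u in P[:,0]])
    print("  plan deg: wristplate",ang(fit(Pe,"row"),0,1,w,.015).round(2),"T1",ang(fit(T1,"c"),0,1,t,.125).round(2),"T2",ang(fit(T2,"c"),0,1,t,.125).round(2),"plate far/near",ang(fit(E1,"c"),0,1,t,.015).round(2),ang(fit(E2,"c"),0,1,t,.015).round(2))
    for a in (3.5,4,4.5):
        j=np.array([-np.sin(np.radians(a)),np.cos(np.radians(a)),0])
        print("  a",a,[(-215*plane(w,P)@j/plane(w,P)[2]).round(1) for P in(L,Rr)])
E
python3 run2.py
```

```text
26.9833
w {'camera_matrix': array([[355.99911765,   0.        , 319.62344192],
       [  0.        , 355.99911765, 236.92923844],
       [  0.        ,   0.        ,   1.        ]]), 'shot': 79}
t {'camera_matrix': array([[470.33515279,   0.        , 321.90487243],
       [  0.        , 470.33515279, 243.70368319],
       [  0.        ,   0.        ,   1.        ]]), 'shot': 83}
0 rms [0.17, 0.53, 0.33, 0.1, 0.62, 0.22, 0.11] n [25, 13, 57, 46, 45, 44, 37]
  plan deg: wristplate 3.13 T1 4.02 T2 4.19 plate far/near 4.08 3.92
  a 3.5 [np.float64(-3.1), np.float64(-22.0)]
  a 4 [np.float64(-1.6), np.float64(-20.2)]
  a 4.5 [np.float64(-0.0), np.float64(-18.4)]
1 rms [0.23, 0.18, 0.37, 0.08, 0.59, 0.16, 0.11] n [32, 19, 57, 45, 45, 47, 51]
  plan deg: wristplate 3.34 T1 3.96 T2 4.21 plate far/near 4.05 3.95
  a 3.5 [np.float64(-3.1), np.float64(-14.1)]
  a 4 [np.float64(-1.6), np.float64(-12.3)]
  a 4.5 [np.float64(0.0), np.float64(-10.5)]
2 rms [0.23, 0.32, 1.22, 0.1, 0.55, 0.14, 0.1] n [32, 26, 63, 45, 40, 48, 52]
  plan deg: wristplate 2.1 T1 3.93 T2 3.91 plate far/near 4.04 3.97
  a 3.5 [np.float64(-3.0), np.float64(-10.1)]
  a 4 [np.float64(-1.5), np.float64(-8.2)]
  a 4.5 [np.float64(0.1), np.float64(-6.4)]
```

```bash
cat > run3.py <<'E'
from slope import *
j=np.array([-np.sin(np.radians(4)),np.cos(np.radians(4)),0]);O=np.array([.5508,-.0755,0])
t=cam("top")
for i in range(6):
    w=cam("wrist");f=w["frame"].astype(np.float32);g=f[:,:,1]
    L,rl=edges(g,(308,180),(371.5,270),range(150,272,2),6,"row",1)
    P,rp=edges(f[:,:,0],(357.8,5),(494.8,250),range(5,250,2),6,"row",-1)
    n=plane(w,L);n*=np.sign(n[2]);C=np.linalg.inv(w["view"])[:3,3]
    # axis: O+y*j+z, upper silhouette plane -> axis 16 mm below it
    z=[(-.016+n@C-n@(O+y*j))/n[2] for y in(.126,.340)]
    m=plane(w,P);m*=np.sign(m[2]);jj=np.cross([0,0,1],m);a=np.degrees(np.arctan(-jj[0]/jj[1]))
    zp=[(m@C-m@(O+y*j+np.array([-.075,0,0])))/m[2] for y in(0,.34)]
    fL=np.polyfit(L[:,1],L[:,0],1)
    print(len(L),rl.round(2),"line",np.polyval(fL,[180,270]).round(2),"slope mm",(-215*n@j/n[2]).round(2),"z lift,pivot",np.round(z,4),"plate",a.round(2),rp.round(2),"C",C.round(4))
sd=cam("side");X=np.array([.545,.03,.115]);print((proj(sd,X+[0,0,.01])-proj(sd,X))/10)
E
python3 run3.py
```

```text
48 0.08 line [306.8  366.85] slope mm 0.87 z lift,pivot [0.1233 0.1241] plate 3.13 0.26 C [0.2262 0.057  0.4071]
48 0.07 line [306.77 366.85] slope mm 0.8 z lift,pivot [0.1233 0.1241] plate 3.13 0.26 C [0.2262 0.057  0.407 ]
48 0.07 line [306.77 366.86] slope mm 0.79 z lift,pivot [0.1233 0.1241] plate 3.12 0.28 C [0.2262 0.057  0.407 ]
48 0.08 line [306.77 366.84] slope mm 0.81 z lift,pivot [0.1233 0.1241] plate 3.14 0.33 C [0.2262 0.057  0.407 ]
48 0.08 line [306.76 366.84] slope mm 0.82 z lift,pivot [0.1233 0.1241] plate 3.14 0.27 C [0.2262 0.057  0.407 ]
48 0.09 line [306.77 366.83] slope mm 0.84 z lift,pivot [0.1233 0.1241] plate 3.13 0.26 C [0.2262 0.057  0.407 ]
[-0.00780797 -0.32711153]
```

```bash
python3 - <<'E'
from h import *
s=bot.read_state();print(s["t"],s["eef_pos"],s["contact_force"],s["opening"])
for n in("side","top"):
    p=cam(n)
    for k in("crank_socket","crank_grip","oil_can","hub","wrench"):
        for r in bot.search_frame(k,p)[:5]:
            x=c2w(p,r["point"])
            if k[:5]!="crank" or x[2]>.12: print(n,k,round(r["confidence"],2),x.round(3))
print(bot.finish_job())
E
```

```text
27.3833 [0.379075   0.11370846 0.30436703] [ 0.39966715 -0.4225473   0.4700303 ] 0.043172121554033015
side crank_socket 0.83 [ 0.527 -0.066  0.227]
side crank_grip 0.89 [ 0.53  -0.063  0.232]
side oil_can 0.87 [ 0.737 -0.236  0.094]
side hub 0.6 [ 0.681 -0.371  0.061]
side wrench 0.67 [0.776 0.059 0.013]
top crank_socket 0.69 [ 0.531 -0.064  0.246]
top crank_grip 0.78 [ 0.527 -0.065  0.245]
top oil_can 0.74 [ 0.732 -0.208  0.108]
top hub 0.79 [ 0.685 -0.358  0.059]
top wrench 0.97 [0.779 0.059 0.003]
the job is handed in; nothing more can be done
None
```

The crank is on the screw and the tube measures level. I let go, moved the arm clear, and handed the job in at about 27 s; no verdict was reported.

**What I did:** I held the dark crank with the orange grip by its boss, lined it up with the square's angle as seen by the wrist camera, and lowered it in small steps. It slid home with no contact force. I then wound it about 620° clockwise by the grip, with forces up to about 14 N.

**Last checks**
- **Level:** the final wrist-camera fit put the tube's centre line at 123.3 mm over the cradle and 124.1 mm at the pivot. Tracking the tube's yellow ring in the side view gave about 124 mm over the cradle.
- **Crank:** a picture before winding showed the boss down at the shoulder. While winding the tool was pressing down on the crank, and afterwards the networks still found it on the screw. I did not measure its final height closely.
- **Bystanders:** the oil can, hub and wrench are within a few millimetres of where they started.

**What failed or disagreed**
- **Fingertips:** they are really about 40 mm behind the reported TCP, so my first grasp closed on air above the boss. I corrected for this from two camera views.
- **Early slope readings:** readings taken before the arm settled came out 2 to 12 mm off level, with the jack end high. I discarded them.
- **Plate edge:** in the wrist view it read about 3.1° instead of the 4.0° seen from the top camera. Trusting that edge instead would put the jack end about 2 mm high, still within the 3 mm limit.

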